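Egg back in the rack, measuring cups nested by size

TASK

Clear up after measuring out for baking. First set the loose egg gently back, lying, in the one empty hollow of the wooden egg rack so that it cannot roll off. Then nest the steel measuring cups in the largest one, one at a time from the next largest down to the smallest, each lowered (not dropped) until it stands upright on the floor of the cup around it; do not knock over the brown vanilla bottle.

Things in the scene. Friction and masses are not known exactly. Their poses are not given: they have to be found in the camera images.
- cup_full: The largest of four round steel measuring cups (250 ml), standing upright: outside diameter 94 mm, inside 90, height 42, floor 2.5 thick. Origin: centre of underside; z up, x along the handle: a straight level bar 12 mm wide, 4 thick, top flush with the rim, out to 120 mm from the cup's axis. It takes the others where it stands.
- cup_half: The second largest of four round steel measuring cups (125 ml), standing upright: outside diameter 66 mm, inside 62, height 44.5, floor 2.5 thick. Origin: centre of underside; z up, x along the handle: a straight level bar 12 mm wide, 4 thick, top flush with the rim, out to 108 mm from the cup's axis. About 90 g. Nested, its handle passes 1 mm over the outer cup's rim and may point any way.
- cup_quarter: The third of four round steel measuring cups (60 ml), standing upright: outside diameter 45.4 mm, inside 41.4, height 47, floor 2.5 thick. Origin: centre of underside; z up, x along the handle: a straight level bar 12 mm wide, 4 thick, top flush with the rim, out to 100 mm from the cup's axis. About 70 g.
- cup_eighth: The smallest of four round steel measuring cups (30 ml), standing upright: outside diameter 32.4 mm, inside 28.4, height 49.5, floor 2.5 thick. Origin: centre of underside; z up, x along the handle: a straight level bar 12 mm wide, 4 thick, top flush with the rim, out to 94 mm from the cup's axis. About 55 g.
- egg: The loose brown hen's egg, 57 mm long and 44 mm thick, about 60 g, lying on the table (it rolls). Origin: its centre, 22 mm above what it lies on; x along its length.
- rack: Wooden egg rack, fixed: block 216 mm long (x), 70 wide (y), 20 high, with a row of three oval hollows 48 long (x), 34 wide, 14 deep at x = -70, 0, +70 mm. Those at 0 and +70 hold eggs of the same size lying along x; the one at x = -70, y = 0 is empty. An egg lying so has its centre 34 mm above the table. Origin: centre of its underside.
- vanilla: Small brown glass bottle with black cap, 38 mm diameter, 105 mm high, loose, standing. Origin: centre of its underside. Leave it standing.
Not all that is in view belongs to the job. What is shaped like the cup_quarter but pink or purple is not meant.

How it is judged:
On the way, in this order (a step that is already met when the one before it is completed fails the run):
1. the egg lies released in the empty hollow (x of egg in the frame of rack between -0.078 and -0.062 m and y of egg in the frame of rack between -0.008 and 0.008 m and z of egg in the frame of rack between 0.028 and 0.039 m and contact force between the fingers and egg below 0.05 N and linear speed of egg below 0.03 m/s), for 0.2 s.
2. the second cup stands released on the floor of the largest (angle between each of cup_full, cup_half's own z axis and vertical below 0.1 rad and height (world z) of cup_full below 0.006 m and horizontal distance between cup_half and cup_full below 0.016 m and z of cup_half in the frame of cup_full between 0.0005 and 0.007 m and contact force between the fingers and cup_half below 0.05 N and linear speed of cup_half below 0.03 m/s), for 0.2 s.
3. the third cup stands released on the floor of the second (angle between each of cup_full, cup_half, cup_quarter's own z axis and vertical below 0.1 rad and height (world z) of cup_full below 0.006 m and horizontal distance between cup_half and cup_full below 0.016 m and z of cup_half in the frame of cup_full between 0.0005 and 0.007 m and horizontal distance between cup_quarter and cup_half below 0.012 m and z of cup_quarter in the frame of cup_half between 0.0005 and 0.007 m and contact force between the fingers and cup_quarter below 0.05 N and linear speed of cup_quarter below 0.03 m/s), for 0.2 s.
4. the smallest cup stands released on the floor of the third (angle between each of cup_full, cup_half, cup_quarter, cup_eighth's own z axis and vertical below 0.1 rad and height (world z) of cup_full below 0.006 m and horizontal distance between cup_half and cup_full below 0.016 m and z of cup_half in the frame of cup_full between 0.0005 and 0.007 m and horizontal distance between cup_quarter and cup_half below 0.012 m and z of cup_quarter in the frame of cup_half between 0.0005 and 0.007 m and horizontal distance between cup_eighth and cup_quarter below 0.009 m and z of cup_eighth in the frame of cup_quarter between 0.0005 and 0.007 m and contact force between the fingers and cup_eighth below 0.05 N and linear speed of cup_eighth below 0.03 m/s), for 0.2 s.
At the end, for the whole second after the job is handed in: Egg within 8 mm of the empty hollow's centre (x and y of rack), centre 28-39 mm up. Largest cup upright on the table; each smaller cup in the next larger, underside < 7 mm above that cup's, centred within 16, 12, 9 mm, tilt < 0.1 rad. All released and at rest; bottle standing (x of egg in the frame of rack between -0.078 and -0.062 m and y of egg in the frame of rack between -0.008 and 0.008 m and z of egg in the frame of rack between 0.028 and 0.039 m and angle between each of cup_full, cup_half, cup_quarter, cup_eighth's own z axis and vertical below 0.1 rad and height (world z) of cup_full below 0.006 m and horizontal distance between cup_half and cup_full below 0.016 m and z of cup_half in the frame of cup_full between 0.0005 and 0.007 m and horizontal distance between cup_quarter and cup_half below 0.012 m and z of cup_quarter in the frame of cup_half between 0.0005 and 0.007 m and horizontal distance between cup_eighth and cup_quarter below 0.009 m and z of cup_eighth in the frame of cup_quarter between 0.0005 and 0.007 m and contact force between the fingers and cup_full below 0.05 N and contact force between the fingers and cup_half below 0.05 N and contact force between the fingers and cup_quarter below 0.05 N and contact force between the fingers and cup_eighth below 0.05 N and contact force between the fingers and egg below 0.05 N and linear speed of each of cup_full, cup_half, cup_quarter, cup_eighth, egg below 0.02 m/s and angle between vanilla's own z axis and vertical below 0.3 rad); the robot touches nothing.
It fails at once if the second cup is dropped: it falls faster than 0.6 m/s (a fall of about 18 mm) out of the fingers (linear speed of cup_half above 0.6 m/s and contact force between the fingers and cup_half below 0.05 N).
It fails at once if the third cup is dropped: it falls faster than 0.6 m/s (a fall of about 18 mm) out of the fingers (linear speed of cup_quarter above 0.6 m/s and contact force between the fingers and cup_quarter below 0.05 N).
It fails at once if the smallest cup is dropped: it falls faster than 0.6 m/s (a fall of about 18 mm) out of the fingers (linear speed of cup_eighth above 0.6 m/s and contact force between the fingers and cup_eighth below 0.05 N).
It fails at once if the egg is dropped: it falls faster than 0.6 m/s (a fall of about 18 mm) out of the fingers (linear speed of egg above 0.6 m/s and contact force between the fingers and egg below 0.05 N).
It fails at once if the vanilla bottle is knocked over (angle between vanilla's own z axis and vertical above 0.5 rad).
It also fails if it takes over 131 s, if anything falls off the work surface, if the arm or the gripper's body presses on something with over 40 N, if the wrist force passes 120 N, or if a joint passes its speed limit or range.

ROBOT

A 7-joint arm with a two-finger parallel gripper is mounted at the origin on the work surface. World frame = base frame: x ahead of the robot, y to its left, z up, the work surface at z = 0. Lengths are in m, angles in rad, forces in N, time in s.
With the tool pointing down it reaches from about 0.4 to 0.85 m from the base axis. Payload 4.5 kg.
Tool frame: the origin (TCP) lies on the centre line of the jaws, within the pads' length; the fingertips stand r.finger_overhang ahead of it and the grasp point (between the pads) is the TCP (r.finger_overhang is the distance from the TCP to the fingertips, in m); z points along the fingers, y is the line along which they close (so a half turn about z gives the same grasp; the last joint's range is limited). The gripper opens to 88 mm and grips with 3 to 60 N. Pads are 18 mm wide; open, the fingers measure 123 mm over their backs; the gripper's body (75 mm by 187 mm) begins 45 mm behind the grasp point.
Start: joints at [0.034, 0.689, -0.195, 1.565, 0.157, 0.902, -0.215], TCP at [0.625, 0, 0.258] pointing down, gripper open.
Joint ranges: [-3.01, 3.01], [-0.46, 2.08], [-1.47, 1.51], [0.13, 2.56], [-1, 4.14], [0.04, 2.09], [-2.66, 2.66]. Speed limits (rad/s): [2.57, 2.57, 3.14, 3.14, 3.14, 3.14, 3.14].

INTERFACE

Orientations are given as a 3x3 rotation matrix whose columns are the frame's x, y, z axes.
In Python, from plant import r gives the robot as it stands.
- The arm moves only by the tool send_rows, never from a script. Its argument "motion" is a list of rows, each an object with "dp": the shift along the tool's x, y, z each as a share of 800 mm, from -1 to 1, a list of three; "dr": the turn, a rotation vector about the tool's x, y, z each as a share of pi/2 rad, from -1 to 1, a list of three; "hand": the closure, from -1 (fully open) to 1 (shut). In form: [{"dp": [tx, ty, tz], "dr": [wx, wy, wz], "hand": hand}, ...]. A call has 1 to 10 rows; each row shifts and turns the commanded pose from where the row before left it, along the tool's axes as they then stand; what a row does not reach is not made up. A row lasts 1/10 s, in which the tool goes at most 50 mm and 8.59 degrees, less where a joint would pass 70% of its speed; a pose out of reach is approached as far as the arm can. A call with a number of a shift or a turn outside -1 to 1 is refused whole. A call with a gripper value outside its range is refused whole. The fingers move at their own pace and stop on an object; "force" is the grip in N (left out, the last holds). Time passes only in rows, so rows that do not move let the fingers close. It gives the time, the measured TCP pose, the force, the opening and the grip force at its end, in the units of the state.
- r.state(): the state, without advancing time (a new reading comes with each control period).
- r.capture(name): name is "scene" or "side" or "wrist"; returns the picture (400x640x3 uint8, red, green, blue); there is no depth.
- r.calibration(name): a dict with "fx", "fy", "cx", "cy" (pixels), "extrinsics" (4x4, takes a point from camera to world coordinates); the wrist camera has in their place "T_tool_cam" (4x4, takes a point from camera to tool coordinates, whose origin is the TCP and whose axes are the flange's). Camera axes: x right, y up, looking along -z (the intrinsics and any distortion apply to the point x, -y, -z); pixel columns grow to the right and rows downward; lengths in m; the calibration is good to about 2 mm. A picture is of the moment at which its call begins: read the wrist's pose just before it. calibration takes no time and is no camera call.
- r.sign_off(): hands the job in; it is judged then, once.
The state is a dict: "time_s": time; "qpos": joint angles; "qvel": joint speeds; "joint_torque": joint torques, N m; "ee_pos": TCP position; "eef_rot": TCP orientation; "ft_force": force on the tool from outside, world axes, zero at the start; "wrist_torque": the same for the moment, N m; "width": finger opening in m; "grasp_force": force on a finger pad.
Only numpy, scipy, OpenCV 4.12 (cv2) and the standard library are available. Lean on these libraries where they do the work, as an engineer would, in place of code of your own. Each camera call takes 0.05 s, during which the arm holds its last target. There are 200 camera calls.

## Working session

There is one attempt and no reset: what is moved stays moved. The work goes in short steps, Python scripts to look and compute and a tool call to move; the robot and the scene stay as the last step left them, time stands still between calls to the robot, and variables do not carry over. Pictures are saved under pics/ and viewed, at most 14 in all, crops included, and the job is handed in when it is done.

Besides the shell and the picture viewer there is one more tool, called after "Call:" as a command line: name --argument value ..., lists and objects as JSON in quotes. send_rows: Moves the arm, as the interface text tells. Its arguments: {"type":"object","properties":{"motion":{"type":"array","items":{"type":"object","properties":{"dp":{"type":"array","items":{"type":"number"}},"dr":{"type":"array","items":{"type":"number"}},"hand":{"type":"number"}}}},"force":{"type":"number"}},"required":["motion"]}

```bash
mkdir -p pics; ls; python3 - <<'E'
from plant import r
import cv2,numpy as np
np.set_printoptions(precision=4,suppress=True)
s=r.state();print(s['time_s'],s['ee_pos'],s['eef_rot'],s['width'],r.finger_overhang)
for n in("scene","side","wrist"):
    cv2.imwrite(f'pics/{n}0.png',r.capture(n)[:,:,::-1]);print(n,r.calibration(n))
E
```

```text
pics
0.0 [ 0.6244 -0.      0.2569] [[-0.0001  1.     -0.0018]
 [ 1.      0.0001 -0.0001]
 [-0.0001 -0.0018 -1.    ]] 0.08823970411638533 0.019
scene {'fx': 364.8731126725593, 'fy': 364.8731126725593, 'cx': 325.4957261663785, 'cy': 202.84667168496733, 'extrinsics': array([[-0.589 , -0.5069,  0.6294,  1.1062],
       [ 0.8081, -0.3735,  0.4554,  0.3561],
       [ 0.0043,  0.7769,  0.6297,  0.6837],
       [ 0.    ,  0.    ,  0.    ,  1.    ]])}
side {'fx': 435.51826422882186, 'fy': 435.51826422882186, 'cx': 312.54107958115213, 'cy': 198.52755245646605, 'extrinsics': array([[ 0.986 ,  0.0897, -0.1406,  0.3081],
       [-0.1665,  0.5763, -0.8001, -1.1345],
       [ 0.0093,  0.8123,  0.5832,  0.8068],
       [ 0.    ,  0.    ,  0.    ,  1.    ]])}
wrist {'fx': 313.7751388309126, 'fy': 313.7751388309126, 'cx': 319.0078953451867, 'cy': 193.46526463779796, 'T_tool_cam': array([[ 0.0011,  0.9557,  0.2942,  0.0774],
       [ 1.    , -0.001 , -0.0006,  0.0005],
       [-0.0003,  0.2942, -0.9557, -0.1268],
       [ 0.    ,  0.    ,  0.    ,  1.    ]])}
```

View pics/scene0.png

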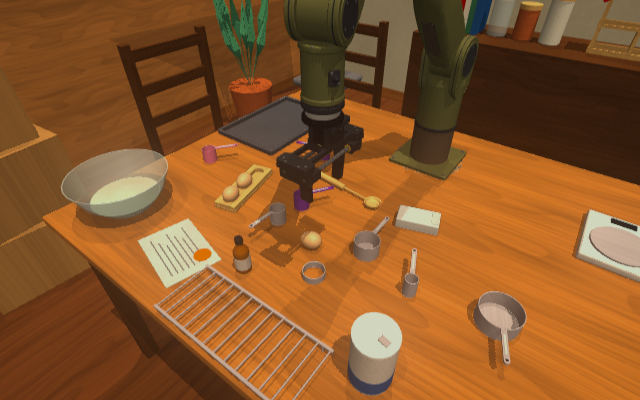

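View pics/side0.png

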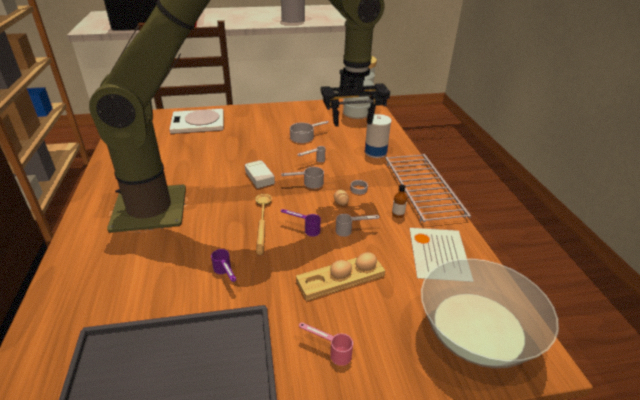

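View pics/wrist0.png

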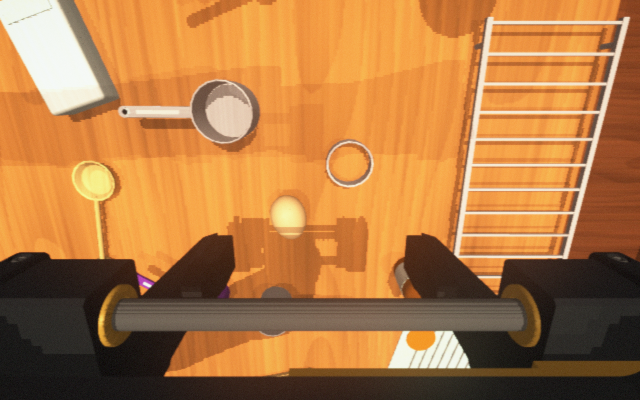

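```bash
cat > h.py <<'E'
from plant import r
import cv2,numpy as np
np.set_printoptions(precision=4,suppress=True)
def cam(n,s=None):
    c=r.calibration(n)
    if n=='wrist':
        s=s or r.state();T=np.eye(4);T[:3,:3]=s['eef_rot'];T[:3,3]=s['ee_pos'];E=T@c['T_tool_cam']
    else:E=np.array(c['extrinsics'])
    return (c['fx'],c['fy'],c['cx'],c['cy'],E)
def ray(C,u,v):
    fx,fy,cx,cy,E=C;d=E[:3,:3]@np.array([(u-cx)/fx,-(v-cy)/fy,-1.]);return E[:3,3],d/np.linalg.norm(d)
def atz(C,u,v,z):
    o,d=ray(C,u,v);return o+d*(z-o[2])/d[2]
def tri(*obs):
    A=np.zeros((3,3));b=np.zeros(3);rs=[ray(*o) for o in obs]
    for o,d in rs:
        P=np.eye(3)-np.outer(d,d);A+=P;b+=P@o
    p=np.linalg.solve(A,b)
    return p,[round(1000*float(np.linalg.norm((np.eye(3)-np.outer(d,d))@(p-o))),1) for o,d in rs]
def proj(C,P):
    fx,fy,cx,cy,E=C;q=(np.asarray(P)-E[:3,3])@E[:3,:3];return np.stack([cx+fx*q[...,0]/-q[...,2],cy-fy*q[...,1]/-q[...,2]],-1)
E
python3 - <<'E'
from h import *
S,D=cam('scene'),cam('side')
for n,a,b in [('full',(500,310),(302,130)),('half',(367,239),(314,173)),('q',(278,208),(344,218)),('e',(411,279),(320,150)),('egg',(311,240),(342,198)),('hollow',(258,171),(315,279)),('eggmid',(245,180),(341,269)),('eggfar',(231,193),(367,261)),('van',(239,240),(402,188)),('halftip',(387,220),(284,175)),('qtip',(252,225),(377,217)),('etip',(414,251),(300,155)),('fulltip',(506,361),(327,123)),('purple',(301,195),(313,218)),('can',(375,330),(378,120))]:
    print(n,*tri((S,*a),(D,*b)))
a=cv2.imread('pics/scene0.png')[130:370,200:540];b=cv2.imread('pics/side0.png')[110:300,270:420]
cv2.imwrite('pics/c1.png',np.hstack([cv2.resize(b,(300,380),interpolation=2),cv2.resize(a,(500,380),interpolation=2)[:, :]]))
E
```

```text
full [0.5293 0.3864 0.0337] [1.6, 1.6]
half [0.5203 0.0587 0.0412] [1.6, 1.6]
q [ 0.5635 -0.1966  0.0456] [0.2, 0.2]
e [0.5685 0.2035 0.0415] [0.4, 0.4]
egg [ 0.5881 -0.0651  0.0197] [1.0, 1.0]
hollow [ 0.4452 -0.3927  0.023 ] [1.8, 1.8]
eggmid [ 0.5135 -0.3791  0.0328] [1.4, 1.4]
eggfar [ 0.5848 -0.3631  0.034 ] [1.2, 1.2]
van [ 0.7443 -0.1479  0.0965] [0.6, 0.6]
halftip [0.423  0.0637 0.0386] [0.1, 0.1]
qtip [ 0.656  -0.2054  0.0454] [1.8, 1.8]
etip [0.4914 0.1727 0.0458] [0.4, 0.4]
fulltip [0.6368 0.4269 0.0361] [1.2, 1.2]
purple [ 0.4784 -0.1833  0.0445] [1.4, 1.4]
can [0.78   0.2244 0.1334] [0.5, 0.5]
```

View pics/c1.png

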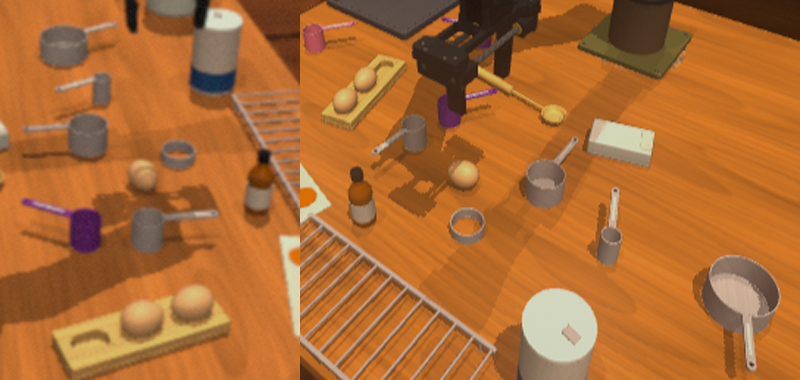

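Candidates in the scene picture:
- **Loose egg:** (311,240), not the racked ones at (231,193) and (245,180).
- **cup_full:** (500,315).
- **cup_half:** (367,245).
- **cup_quarter:** the steel cup at (278,214), not the purple ones at (303,200) and (325,150) or the pink one at (210,154).
- **cup_eighth:** (411,285).
- **Ring:** (313,271) is a cutter, not a cup.

The crop confirms these. Next I'll take a closer look at the egg.

Call:
send_rows --motion '[{"dp": [-0.05,-0.015,0],"dr": [0,0,0],"hand": -1},{"dp": [-0.05,-0.015,0],"dr": [0,0,0],"hand": -1},{"dp": [-0.05,-0.015,0],"dr": [0,0,0],"hand": -1},{"dp": [0,0,0],"dr": [0,0,0],"hand": -1},{"dp": [0,0,0],"dr": [0,0,0],"hand": -1}]'

```text
time_s: 0.65
ee_pos: [0.5885, -0.1213, 0.2575]
eef_rot: [[0.003, 1.0, -0.0], [1.0, -0.003, -0.0], [-0.0, -0.0, -1.0]]
ft_force: [0.7, 1.5, 0.6]
width: 0.0883
grasp_force: 0.0
```

```bash
python3 - <<'E'
from h import *
s=r.state();print(s['ee_pos'],s['qpos'])
im=r.capture('wrist')[:,:,::-1];cv2.imwrite('pics/w1.png',im)
import json;json.dump([list(map(float,s['ee_pos'])),np.array(s['eef_rot']).tolist()],open('w1.json','w'))
C=cam('wrist',s);print(proj(C,np.array([[.588,-.065,.022],[.5635,-.1966,.047]])))
E
```

```text
[ 0.5885 -0.1213  0.2575] [ 0.2463  0.6577 -0.209   1.6408  0.1681  0.8612 -0.033 ]
[[317.9052 116.5641]
 [297.2178 233.4049]]
```

View pics/w1.png

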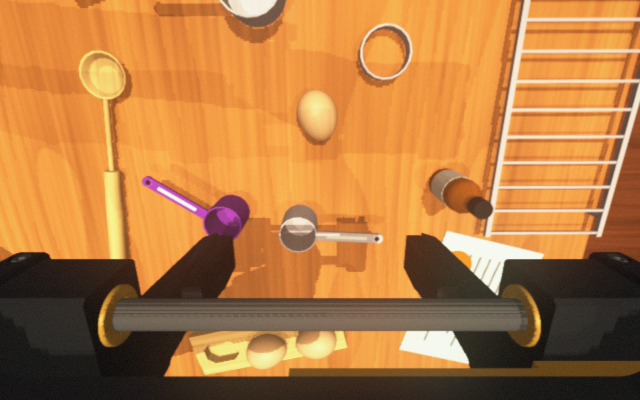

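The egg is at (317,115), long axis about along image vertical. The steel quarter cup has its rim at (298,230) and handle tip at (382,239). The vanilla bottle is at (460,190), and the purple cup at (225,215) is not wanted.

```bash
python3 - <<'E'
from h import *
import json
p,R=json.load(open('w1.json'));C1=cam('wrist',dict(ee_pos=p,eef_rot=np.array(R)))
C0=cam('wrist',dict(ee_pos=[.6244,0,.2569],eef_rot=np.array([[-.0001,1,-.0018],[1,.0001,-.0001],[-.0001,-.0018,-1]])))
def egg(f,x0,y0,x1,y1):
    im=cv2.imread(f);c=cv2.cvtColor(im[y0:y1,x0:x1],cv2.COLOR_BGR2HSV)
    m=np.full(c.shape[:2],cv2.GC_PR_BGD,np.uint8);h,w=m.shape
    m[:]=cv2.GC_BGD;cv2.ellipse(m,(w//2,h//2),(w//2-8,h//2-6),0,0,360,cv2.GC_PR_FGD,-1);cv2.ellipse(m,(w//2,h//2),(8,12),0,0,360,cv2.GC_FGD,-1)
    cv2.grabCut(im[y0:y1,x0:x1].copy(),m,None,np.zeros((1,65)),np.zeros((1,65)),6,cv2.GC_INIT_WITH_MASK)
    m=((m==1)|(m==3)).astype(np.uint8);k=max(cv2.findContours(m,0,1)[0],key=cv2.contourArea)
    e=cv2.fitEllipse(k);return (e[0][0]+x0,e[0][1]+y0),e[1],e[2]
e1=egg('pics/w1.png',287,80,349,152);e0=egg('pics/wrist0.png',260,185,316,250);print(e1,e0)
print('tri',tri((C1,*e1[0]),(C0,*e0[0])))
S,D=cam('scene'),cam('side')
print('tri4',tri((C1,*e1[0]),(C0,*e0[0]),(S,311.5,240),(D,341.5,198.5)))
c,ax,a=e1;t=np.radians(a);d=np.array([-np.sin(t),np.cos(t)])*20
A,B=atz(C1,*(np.array(c)+d),.022),atz(C1,*(np.array(c)-d),.022);print('yaw',np.degrees(np.arctan2(*(B-A)[1::-1])))
print('rack',proj(C1,np.array([[.4452,-.3927,.02],[.5135,-.3791,.034],[.5848,-.3631,.034]])), atz(C1,222,354,.02),atz(C1,266,351,.034),atz(C1,316,341,.034))
print('q',atz(C1,298,229,.047),atz(C1,382,239,.047))
E
```

```text
((316.1531677246094, 116.71245574951172), (37.98318099975586, 54.756187438964844), 175.73171997070312) ((287.1495723724365, 216.3755645751953), (34.440040588378906, 39.179344177246094), 155.61318969726562)
tri (array([ 0.5855, -0.0652,  0.0182]), [0.5, 0.5])
tri4 (array([ 0.5859, -0.0653,  0.0181]), [0.2, 0.9, 0.9, 1.6])
yaw -85.86652931255122
rack [[219.1914 351.0035]
 [264.5895 350.8317]
 [316.1391 341.304 ]] [ 0.4487 -0.3981  0.02  ] [ 0.5154 -0.3794  0.034 ] [ 0.5846 -0.3626  0.034 ]
q [ 0.5645 -0.191   0.047 ] [ 0.6632 -0.2039  0.047 ]
```

Call:
send_rows --motion '[{"dp": [0.035,-0.002,0],"dr": [0,0,-0.044],"hand": -1},{"dp": [0.035,-0.002,0],"dr": [0,0,0],"hand": -1},{"dp": [0,0,0.055],"dr": [0,0,0],"hand": -1},{"dp": [0,0,0.055],"dr": [0,0,0],"hand": -1},{"dp": [0,0,0.055],"dr": [0,0,0],"hand": -1},{"dp": [0,0,0.055],"dr": [0,0,0],"hand": -1},{"dp": [0,0,0.03],"dr": [0,0,0],"hand": -1},{"dp": [0,0,0.02],"dr": [0,0,0],"hand": -1},{"dp": [0,0,0.012],"dr": [0,0,0],"hand": -1},{"dp": [0,0,0],"dr": [0,0,0],"hand": -1}]'

```text
time_s: 1.7
ee_pos: [0.584, -0.0632, 0.0316]
eef_rot: [[-0.07, 0.998, -0.0], [0.998, 0.07, 0.001], [0.001, -0.0, -1.0]]
ft_force: [-0.8, 0.0, 0.6]
width: 0.088
grasp_force: 0.0
```

Call:
send_rows --motion '[{"dp": [-0.002,0.0025,0.001],"dr": [0,0,0],"hand": -1},{"dp": [0,0,0],"dr": [0,0,0],"hand": -0.3},{"dp": [0,0,0],"dr": [0,0,0],"hand": 0},{"dp": [0,0,0],"dr": [0,0,0],"hand": 0.3},{"dp": [0,0,0],"dr": [0,0,0],"hand": 0.5},{"dp": [0,0,0],"dr": [0,0,0],"hand": 0.5},{"dp": [0,0,0],"dr": [0,0,0],"hand": 0.5}]' --force 8

```text
time_s: 2.4
ee_pos: [0.586, -0.0656, 0.0314]
eef_rot: [[-0.069, 0.998, -0.0], [0.998, 0.069, -0.0], [-0.0, -0.0, -1.0]]
ft_force: [-0.6, -0.8, 0.7]
width: 0.0453
grasp_force: 8.0
```

Call:
send_rows --motion '[{"dp": [0,0,-0.02],"dr": [0,0,0],"hand": 0.5},{"dp": [0,0,-0.04],"dr": [0,0,0],"hand": 0.5},{"dp": [0,0,-0.04],"dr": [0,0,0],"hand": 0.5},{"dp": [0,0,-0.04],"dr": [0,0,0.09],"hand": 0.5},{"dp": [0,0,-0.04],"dr": [0,0,0.09],"hand": 0.5},{"dp": [0,0,0],"dr": [0,0,0.09],"hand": 0.5},{"dp": [0,0,0],"dr": [0,0,0.09],"hand": 0.5},{"dp": [0,0,0],"dr": [0,0,0.09],"hand": 0.5},{"dp": [0,0,0],"dr": [0,0,0.09],"hand": 0.5},{"dp": [0,0,0],"dr": [0,0,0.09],"hand": 0.5}]'

```text
time_s: 3.4
ee_pos: [0.5859, -0.0653, 0.1765]
eef_rot: [[0.799, 0.601, 0.001], [0.601, -0.799, 0.001], [0.001, -0.0, -1.0]]
ft_force: [-0.3, 0.1, -0.7]
width: 0.0457
grasp_force: 8.0
```

Call:
send_rows --motion '[{"dp": [0,0,0],"dr": [0,0,0.09],"hand": 0.5},{"dp": [0,0,0],"dr": [0,0,0.09],"hand": 0.5},{"dp": [0,0,0],"dr": [0,0,0.09],"hand": 0.5},{"dp": [0,0,0],"dr": [0,0,0],"hand": 0.5}]'

```text
time_s: 3.8
ee_pos: [0.586, -0.0651, 0.1762]
eef_rot: [[0.975, 0.224, 0.0], [0.224, -0.975, 0.0], [0.001, -0.0, -1.0]]
ft_force: [0.2, -0.2, -0.4]
width: 0.0454
grasp_force: 8.0
```

Call:
send_rows --motion '[{"dp": [-0.037,0.0406,0],"dr": [0,0,0],"hand": 0.5},{"dp": [-0.037,0.0406,0],"dr": [0,0,0],"hand": 0.5},{"dp": [-0.037,0.0406,0],"dr": [0,0,0],"hand": 0.5},{"dp": [-0.037,0.0406,0],"dr": [0,0,0],"hand": 0.5},{"dp": [-0.037,0.0406,0],"dr": [0,0,0],"hand": 0.5},{"dp": [-0.037,0.0406,0],"dr": [0,0,0],"hand": 0.5},{"dp": [-0.037,0.0406,0],"dr": [0,0,0],"hand": 0.5},{"dp": [-0.037,0.0406,0],"dr": [0,0,0],"hand": 0.5},{"dp": [-0.037,0.0406,0],"dr": [0,0,0],"hand": 0.5},{"dp": [0,0,0],"dr": [0,0,0],"hand": 0.5}]'

```text
time_s: 4.8
ee_pos: [0.3864, -0.4177, 0.1764]
eef_rot: [[0.976, 0.216, -0.002], [0.216, -0.976, -0.006], [-0.003, 0.005, -1.0]]
ft_force: [-0.3, 0.7, -0.9]
width: 0.046
grasp_force: 8.0
```

```bash
cat >> h.py <<'E'
def snap(name):
    import json
    s=r.state();im=r.capture('wrist')[:,:,::-1];cv2.imwrite(f'pics/{name}.png',im)
    json.dump([np.array(s['ee_pos']).tolist(),np.array(s['eef_rot']).tolist()],open(name+'.json','w'));return cam('wrist',s)
def load(name):
    import json
    p,R=json.load(open(name+'.json'));return cam('wrist',dict(ee_pos=p,eef_rot=np.array(R)))
E
python3 - <<'E'
from h import *
C=snap('w2');print(r.state()['ee_pos'],r.state()['qpos'])
print(proj(C,np.array([[.447,-.395,.02],[.5145,-.379,.034],[.5847,-.363,.034]])))
E
```

```text
[ 0.3891 -0.4139  0.1761] [ 0.6759  0.7276  0.099   1.8283 -0.1149  0.5897 -0.5031]
[[308.9705 111.7867]
 [306.4303  19.1414]
 [304.7009 -96.4537]]
```

View pics/w2.png

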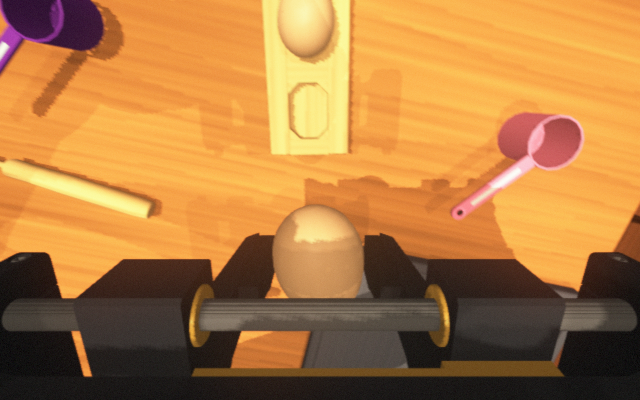

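The empty hollow is at (309,110), the near rack corners are at (271,155) and (349,153), and the held egg is centred between the fingers at (318,255).

```bash
python3 - <<'E'
from h import *
C=load('w2');C1=load('w1');S,D=cam('scene'),cam('side')
h=atz(C,309,110.3,.02);a,b=atz(C,310,154,.02),atz(C,308,0,.02)
print(h,np.degrees(np.arctan2(*(b-a)[1::-1])),a, a+(b-a)/np.linalg.norm(b-a)*.038)
for e in [(271,155),(264,0),(349,153),(352,0)]:print(atz(C,*e,.02))
print(tri((C,309,110.3),(C1,222,354),(S,258,171),(D,315,279)))
s=r.state();print(s['ee_pos'],s['eef_rot'])
R=np.array(s['eef_rot']);print((R.T@(h-s['ee_pos']))/.8)
E
```

```text
[ 0.4482 -0.3948  0.02  ] 12.811422259702981 [ 0.4108 -0.4037  0.02  ] [ 0.4479 -0.3952  0.02  ]
[ 0.4023 -0.3692  0.02  ]
[ 0.5232 -0.3424  0.02  ]
[ 0.4194 -0.4381  0.02  ]
[ 0.5384 -0.4104  0.02  ]
(array([ 0.4469, -0.3938,  0.0236]), [1.8, 1.8, 3.7, 0.6])
[ 0.3891 -0.4139  0.1761] [[ 0.9754  0.2204 -0.0003]
 [ 0.2204 -0.9754 -0.0024]
 [-0.0008  0.0023 -1.    ]]
[ 0.0776 -0.0075  0.195 ]
```

Call:
send_rows --motion '[{"dp": [0.039,-0.004,0],"dr": [0,0,0],"hand": 0.5},{"dp": [0.039,-0.0035,0],"dr": [0,0,0],"hand": 0.5},{"dp": [0,0,0.04],"dr": [0,0,0],"hand": 0.5},{"dp": [0,0,0.04],"dr": [0,0,0],"hand": 0.5},{"dp": [0,0,0.04],"dr": [0,0,0],"hand": 0.5},{"dp": [0,0,0.025],"dr": [0,0,0],"hand": 0.5},{"dp": [0,0,0],"dr": [0,0,0],"hand": 0.5},{"dp": [0,0,0],"dr": [0,0,0],"hand": 0.5}]'

```text
time_s: 5.65
ee_pos: [0.4523, -0.3894, 0.0598]
eef_rot: [[0.974, 0.227, 0.001], [0.227, -0.974, 0.001], [0.001, -0.001, -1.0]]
ft_force: [0.7, 0.0, -0.6]
width: 0.0456
grasp_force: 8.0
```

Call:
send_rows --motion '[{"dp": [-0.0068,0.0053,0],"dr": [0,0,0],"hand": 0.5},{"dp": [0,0,0.005],"dr": [0,0,0],"hand": 0.5},{"dp": [0,0,0.005],"dr": [0,0,0],"hand": 0.5},{"dp": [0,0,0.005],"dr": [0,0,0],"hand": 0.5},{"dp": [0,0,0.003],"dr": [0,0,0],"hand": 0.5},{"dp": [0,0,0],"dr": [0,0,0],"hand": 0.5},{"dp": [0,0,0],"dr": [0,0,0],"hand": 0.5}]'

```text
time_s: 6.35
ee_pos: [0.4471, -0.3957, 0.0449]
eef_rot: [[0.975, 0.224, 0.0], [0.224, -0.975, 0.0], [0.0, -0.0, -1.0]]
ft_force: [-0.5, -0.5, -0.9]
width: 0.0459
grasp_force: 8.0
```

```bash
python3 - <<'E'
from h import *
s=r.state();print(s['ee_pos'],s['ft_force'])
cv2.imwrite('pics/s3.png',np.vstack([cv2.resize(r.capture('side')[215:325,265:425,::-1],(640,440),interpolation=2)]))
E
```

```text
[ 0.4471 -0.3957  0.0449] [-0.4957 -0.4889 -0.929 ]
```

View pics/s3.png

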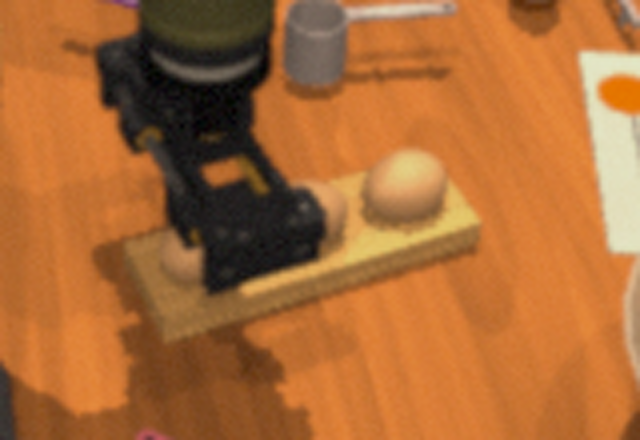

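The egg hangs over the hollow, so I'll lower it a touch and release gently.

Call:
send_rows --motion '[{"dp": [0.001,-0.001,0.0015],"dr": [0,0,0],"hand": 0.5},{"dp": [0,0,0],"dr": [0,0,0],"hand": 0.5},{"dp": [0,0,0],"dr": [0,0,0],"hand": -0.1},{"dp": [0,0,0],"dr": [0,0,0],"hand": -0.2},{"dp": [0,0,0],"dr": [0,0,0],"hand": -0.4},{"dp": [0,0,0],"dr": [0,0,0],"hand": -0.7},{"dp": [0,0,0],"dr": [0,0,0],"hand": -0.7},{"dp": [0,0,0],"dr": [0,0,0],"hand": -0.7}]'

```text
time_s: 7.2
ee_pos: [0.4477, -0.3947, 0.0437]
eef_rot: [[0.974, 0.224, -0.0], [0.224, -0.974, 0.0], [0.0, -0.0, -1.0]]
ft_force: [-0.5, 0.4, -0.8]
width: 0.0746
grasp_force: 0.0
```

Call:
send_rows --motion '[{"dp": [0,0,-0.02],"dr": [0,0,0],"hand": -0.7},{"dp": [0,0,-0.05],"dr": [0,0,0],"hand": -0.7},{"dp": [0,0,-0.06],"dr": [0,0,0],"hand": -0.7},{"dp": [0,0,-0.06],"dr": [0,0,0],"hand": -0.7},{"dp": [-0.05,0,-0.05],"dr": [0,0,0],"hand": -0.7},{"dp": [-0.02,0,0],"dr": [0,0,0],"hand": -0.7},{"dp": [0,0,0],"dr": [0,0,0],"hand": -0.7},{"dp": [0,0,0],"dr": [0,0,0],"hand": -0.7},{"dp": [0,0,0],"dr": [0,0,0],"hand": -0.7}]'

```text
time_s: 8.1
ee_pos: [0.3986, -0.405, 0.2298]
eef_rot: [[0.974, 0.226, -0.001], [0.226, -0.974, 0.002], [-0.0, -0.002, -1.0]]
ft_force: [0.5, -0.1, -0.5]
width: 0.0747
grasp_force: 0.0
```

```bash
python3 - <<'E'
from h import *
C=snap('w4');print(r.state()['ee_pos'],proj(C,np.array([[.448,-.3948,.034],[.5164,-.3793,.034]])))
E
```

```text
[ 0.3986 -0.4051  0.2298] [[321.8314 124.526 ]
 [322.4999  48.5531]]
```

View pics/w4.png

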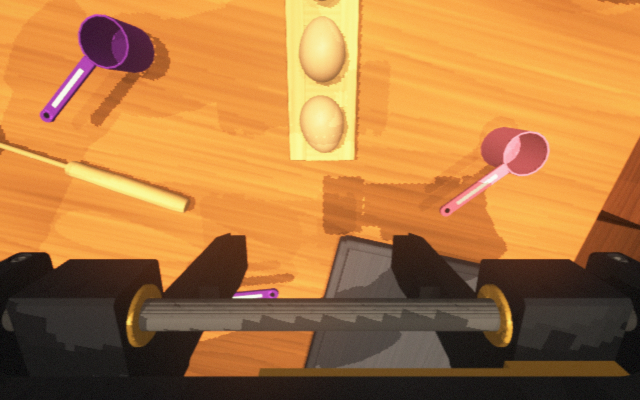

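The egg lies in the hollow at (321,124), within a millimetre of where it should be. Next I'll view cup_half.

Call:
send_rows --motion '[{"dp": [0.0206,-0.0549,-0.004],"dr": [0,0,0],"hand": -0.7},{"dp": [0.0206,-0.0549,-0.004],"dr": [0,0,0],"hand": -0.7},{"dp": [0.0206,-0.0549,-0.004],"dr": [0,0,0],"hand": -0.7},{"dp": [0.0206,-0.0549,-0.004],"dr": [0,0,0],"hand": -0.7},{"dp": [0.0206,-0.0549,-0.004],"dr": [0,0,0],"hand": -0.7},{"dp": [0.0206,-0.0549,-0.004],"dr": [0,0,0],"hand": -0.7},{"dp": [0.0206,-0.0549,-0.004],"dr": [0,0,0],"hand": -0.7},{"dp": [0.0206,-0.0549,-0.004],"dr": [0,0,0],"hand": -0.7},{"dp": [0.0206,-0.0549,-0.004],"dr": [0,0,0],"hand": -0.7},{"dp": [0.0206,-0.0549,0],"dr": [0,0,0],"hand": -0.7}]'

```text
time_s: 9.15
ee_pos: [0.46, 0.0617, 0.2595]
eef_rot: [[0.974, 0.226, -0.0], [0.226, -0.974, 0.0], [-0.0, -0.0, -1.0]]
ft_force: [0.8, -0.9, 0.4]
width: 0.0747
grasp_force: 0.0
```

Call:
send_rows --motion '[{"dp": [0,0,0],"dr": [0,0,0.09],"hand": -0.3},{"dp": [0,0,0],"dr": [0,0,0.09],"hand": -0.3},{"dp": [0,0,0],"dr": [0,0,0],"hand": -0.3},{"dp": [0,0,0],"dr": [0,0,0],"hand": -0.3},{"dp": [0,0,0],"dr": [0,0,0],"hand": -0.3}]'

```text
time_s: 9.65
ee_pos: [0.4597, 0.0587, 0.2596]
eef_rot: [[0.999, -0.054, -0.001], [-0.054, -0.999, -0.0], [-0.001, 0.0, -1.0]]
ft_force: [-0.4, -0.1, -0.1]
width: 0.0572
grasp_force: 0.0
```

```bash
python3 - <<'E'
from h import *
C=snap('w5');print(r.state()['ee_pos'],r.state()['width'],proj(C,np.array([[.5203,.0587,.0445],[.415,.0637,.0445]])))
E
```

```text
[0.4597 0.0585 0.2597] 0.05720866739882819 [[317.0988 112.7396]
 [317.7785 206.8512]]
```

View pics/w5.png

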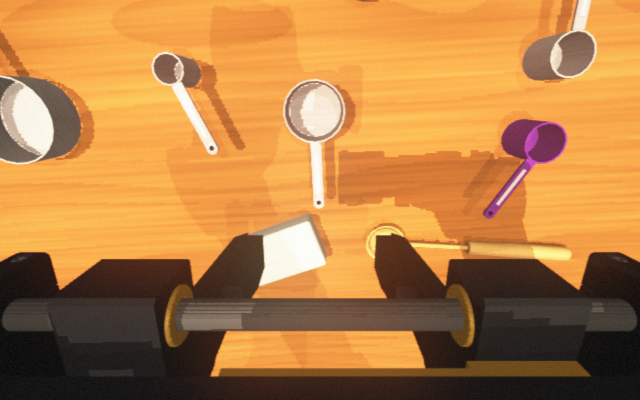

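In this view cup_half's rim centre is at (315,111) and its handle tip at (319,206). cup_eighth is at (169,69) with tip (213,152), the quarter rim is at (574,54), and cup_full shows at the left edge at (22,120).

```bash
python3 - <<'E'
from h import *
C=load('w5');C0=cam('wrist',dict(ee_pos=[.6244,0,.2569],eef_rot=np.array([[-.0001,1,-.0018],[1,.0001,-.0001],[-.0001,-.0018,-1]])))
S,D=cam('scene'),cam('side')
print('tri half',tri((C,315,110.5),(C0,223,111.5)),tri((C,315,110.5),(C0,223,111.5),(S,367,239),(D,314,173)))
def yl(c,t): d=t-c;return np.degrees(np.arctan2(d[1],d[0])),np.linalg.norm(d)
for n,c,t,z in[('half',(315,110.5),(319,206.5),.0445),('eighth',(169,68.5),(213,153),.0495)]:
    a,b=atz(C,*c,z),atz(C,*t,z);print(n,a,b,yl(a,b))
a,b=atz(C0,223,111.5,.0445),atz(C0,120,112,.0445);print('half0',a,b,yl(a,b))
E
```

```text
tri half (array([0.5226, 0.0614, 0.0457]), [0.6, 0.6]) (array([0.5213, 0.0604, 0.0412]), [1.3, 1.3, 2.3, 2.0])
half [0.5227 0.0608 0.0445] [0.4154 0.0623 0.0445] (np.float64(179.20801260001238), np.float64(0.10735898394738312))
eighth [0.5713 0.2043 0.0495] [0.4844 0.1733 0.0495] (np.float64(-160.36184855960212), np.float64(0.09222709915154907))
half0 [0.5221 0.0619 0.0445] [0.414  0.0613 0.0445] (np.float64(-179.6576767179139), np.float64(0.10811193525274443))
```

Call:
send_rows --motion '[{"dp": [-0.003,-0.003,0],"dr": [0,0,-0.034],"hand": -0.1},{"dp": [0,0,0.04],"dr": [0,0,0],"hand": -0.1},{"dp": [0,0,0.05],"dr": [0,0,0],"hand": -0.1},{"dp": [0,0,0.05],"dr": [0,0,0],"hand": -0.1},{"dp": [0,0,0.05],"dr": [0,0,0],"hand": -0.1},{"dp": [0,0,0.04],"dr": [0,0,0],"hand": -0.1},{"dp": [0,0,0.025],"dr": [0,0,0],"hand": -0.1},{"dp": [0,0,0.015],"dr": [0,0,0],"hand": -0.1},{"dp": [0,0,0],"dr": [0,0,0],"hand": -0.1},{"dp": [0,0,0],"dr": [0,0,0],"hand": -0.1}]'

```text
time_s: 10.7
ee_pos: [0.4579, 0.0611, 0.0444]
eef_rot: [[1.0, -0.003, 0.001], [-0.003, -1.0, 0.0], [0.001, -0.0, -1.0]]
ft_force: [0.4, -0.4, 0.8]
width: 0.0484
grasp_force: 0.0
```

Call:
send_rows --motion '[{"dp": [0,0,0.0025],"dr": [0,0,0],"hand": 0.2},{"dp": [0,0,0],"dr": [0,0,0],"hand": 0.4},{"dp": [0,0,0],"dr": [0,0,0],"hand": 0.6},{"dp": [0,0,0],"dr": [0,0,0],"hand": 0.8},{"dp": [0,0,0],"dr": [0,0,0],"hand": 1},{"dp": [0,0,0],"dr": [0,0,0],"hand": 1},{"dp": [0,0,0],"dr": [0,0,0],"hand": 1},{"dp": [0,0,0],"dr": [0,0,0],"hand": 1}]' --force 50

```text
time_s: 11.5
ee_pos: [0.4574, 0.0612, 0.0419]
eef_rot: [[1.0, -0.003, -0.0], [-0.003, -1.0, 0.0], [-0.0, -0.0, -1.0]]
ft_force: [0.5, 0.4, 2.8]
width: 0.0099
grasp_force: 50.0
```

Call:
send_rows --motion '[{"dp": [0,0,-0.01],"dr": [0,0,0],"hand": 1},{"dp": [0,0,-0.02],"dr": [0,0,0],"hand": 1},{"dp": [0,0,-0.03],"dr": [0,0,0],"hand": 1},{"dp": [0,0,-0.04],"dr": [0,0,0],"hand": 1},{"dp": [0,-0.03,-0.04],"dr": [0,0,0],"hand": 1},{"dp": [0,-0.04,-0.04],"dr": [0,0,0],"hand": 1},{"dp": [0,-0.04,-0.04],"dr": [0,0,0],"hand": 1},{"dp": [0,-0.04,-0.03],"dr": [0,0,0],"hand": 1},{"dp": [0,-0.04,-0.02],"dr": [0,0,0],"hand": 1},{"dp": [0,-0.03,0],"dr": [0,0,0],"hand": 1}]'

```text
time_s: 12.5
ee_pos: [0.4583, 0.2401, 0.2604]
eef_rot: [[1.0, -0.001, 0.004], [-0.001, -1.0, 0.003], [0.004, -0.003, -1.0]]
ft_force: [0.5, 0.2, -1.8]
width: 0.0099
grasp_force: 50.0
```

Call:
send_rows --motion '[{"dp": [0,0,0],"dr": [0,0,0],"hand": 1},{"dp": [0,0,0],"dr": [0,0,0],"hand": 1},{"dp": [0,0,0],"dr": [0,0,0],"hand": 1}]'

```text
time_s: 12.8
ee_pos: [0.4576, 0.2354, 0.2577]
eef_rot: [[1.0, -0.005, -0.001], [-0.005, -1.0, -0.001], [-0.001, 0.001, -1.0]]
ft_force: [0.8, 0.7, -1.0]
width: 0.0101
grasp_force: 50.0
```

```bash
python3 - <<'E'
from h import *
C=snap('w6');print(r.state()['ee_pos'],proj(C,np.array([[.5293,.3864,.042]])))
E
```

```text
[0.4578 0.2353 0.2577] [[175.4463 102.3603]]
```

View pics/w6.png

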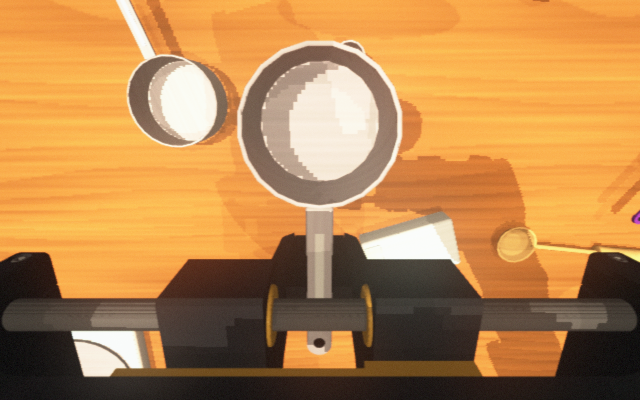

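cup_full's rim is centred at (177,100). The held half cup has its rim at (320,124) and its floor at (320,121).

```bash
python3 - <<'E'
from h import *
C=load('w6');C5=load('w5');S,D=cam('scene'),cam('side')
print('full',atz(C,177.5,100,.042),tri((C,177.5,100),(S,500,308),(D,302,130)))
a=atz(C,177.5,100,.042)
t=atz(C,150,56,.042)
print('fulldir pt',t)
print(proj(C5,a))
z=.2577
for h in(-.004,0,.004,.008):
    print(h,atz(C,320,124,z+.0025+h)-[.4577,.2354,z])
for ang in(-.1,-.05,0,.05,.1):  # pitch: cup end drops by ang about TCP
    ca,sa=np.cos(ang),np.sin(ang)
    P=[[.4577+ca*.065+sa*q,.2354,z-sa*.065+ca*q] for q in(.002,-.040)]
    e=[[.4577+ca*(.065+dx)+sa*.002,.2354,z-sa*(.065+dx)+.002*ca] for dx in(-.033,.033)]
    print(ang,proj(C,np.array(P)).round(1).tolist(),proj(C,np.array(e)).round(1)[:,1].tolist())
E
```

```text
full [0.5317 0.3839 0.042 ] (array([0.5296, 0.385 , 0.0366]), [2.4, 3.5, 3.2])
fulldir pt [0.5742 0.4057 0.042 ]
[ 12.8681 118.4011]
-0.004 [ 0.0662  0.0005 -0.0015]
0 [0.0666 0.0006 0.0025]
0.004 [0.0669 0.0006 0.0065]
0.008 [0.0672 0.0006 0.0105]
-0.1 [[321.6, 131.1], [320.8, 113.6]] [210.9, 31.4]
-0.05 [[321.5, 129.3], [320.7, 116.8]] [209.1, 32.7]
0 [[321.4, 128.0], [320.7, 120.2]] [207.5, 34.7]
0.05 [[321.3, 127.1], [320.7, 123.8]] [206.1, 37.2]
0.1 [[321.3, 126.8], [320.7, 127.6]] [204.9, 40.3]
```

Call:
send_rows --motion '[{"dp": [0.004,-0.04,0],"dr": [0,0,0],"hand": 1},{"dp": [0.004,-0.05,0],"dr": [0,0,0],"hand": 1},{"dp": [0,-0.05,0],"dr": [0,0,0],"hand": 1},{"dp": [0,-0.035,0.02],"dr": [0,0,0],"hand": 1},{"dp": [0,-0.01,0.04],"dr": [0,0,0],"hand": 1},{"dp": [0,0,0.05],"dr": [0,0,0],"hand": 1},{"dp": [0,0,0.05],"dr": [0,0,0],"hand": 1},{"dp": [0,0,0.03],"dr": [0,0,0],"hand": 1},{"dp": [0,0,0],"dr": [0,0,0],"hand": 1},{"dp": [0,0,0],"dr": [0,0,0],"hand": 1}]'

```text
time_s: 13.85
ee_pos: [0.4657, 0.3841, 0.1062]
eef_rot: [[1.0, -0.005, 0.0], [-0.005, -1.0, -0.001], [0.0, 0.001, -1.0]]
ft_force: [0.1, -0.4, -1.7]
width: 0.0097
grasp_force: 50.0
```

```bash
python3 - <<'E'
from h import *
C=snap('w7');im=cv2.imread('pics/w7.png')[0:260,180:460]
b=r.capture('side')[80:180,240:360,::-1]
cv2.imwrite('pics/c7.png',np.hstack([cv2.resize(im,(400,371)),cv2.resize(b,(400,371),interpolation=2)]))
print(r.state()['ee_pos'],proj(C,np.array([[.531,.384,.042]])))
E
```

```text
[0.4663 0.3852 0.1076] [[320.8119 116.9512]]
```

View pics/c7.png

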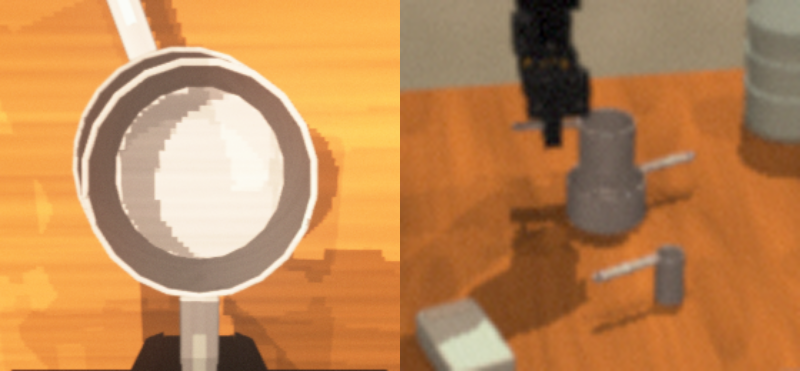

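The half cup hangs over cup_full. cup_full's rim shows at the left (x≈231) and the top (y≈33), so I'll fit its centre from those edges.

```bash
python3 - <<'E'
from h import *
from scipy.optimize import fsolve
th=np.linspace(0,2*np.pi,720);ci=np.c_[np.cos(th),np.sin(th),0*th]
def edges(C,c,R,z):
    q=proj(C,np.r_[c,z]+R*ci);return q[:,0].min(),q[:,0].max(),q[:,1].min(),q[:,1].max()
C=load('w7');C6=load('w6');C5=load('w5')
f=lambda c:[edges(C,c,.047,.042)[0]-231,edges(C,c,.047,.042)[2]-33]
print('w7',fsolve(f,[.531,.384]))
print('w6',fsolve(lambda c:[sum(edges(C6,c,.047,.042)[:2])-(128+228),sum(edges(C6,c,.047,.042)[2:])-200],[.531,.384]))
print('w6 edges',edges(C6,[.531,.384],.047,.042),'w5',edges(C5,[.531,.384],.047,.042))
# held half
s=r.state();z=s['ee_pos'][2];print(s['ee_pos'])
for h in(-.002,.002):print(fsolve(lambda c:[sum(edges(C,c,.033,z+h)[:2])-(237.4+402.6),sum(edges(C,c,.033,z+h)[2:])-(40+207)],[.531,.384]))
E
```

```text
w7 [0.529  0.3902]
w6 [0.5297 0.3834]
w6 edges (np.float64(131.85436726812657), np.float64(222.64735502446666), np.float64(51.74010954648023), np.float64(145.61333610697528)) w5 (np.float64(-33.25978888361095), np.float64(58.22635613566325), np.float64(72.05954349967135), np.float64(162.29547002889962))
[0.4663 0.3852 0.1076]
[0.5297 0.3847]
[0.5299 0.3847]
```

Call:
send_rows --motion '[{"dp": [0,-0.0054,0],"dr": [0,0,0],"hand": 1},{"dp": [0,0,0.02],"dr": [0,0,0],"hand": 1},{"dp": [0,0,0.02],"dr": [0,0,0],"hand": 1},{"dp": [0,0,0.015],"dr": [0,0,0],"hand": 1},{"dp": [0,0,0.01],"dr": [0,0,0],"hand": 1},{"dp": [0,0,0.004],"dr": [0,0,0],"hand": 1},{"dp": [0,0,0],"dr": [0,0,0],"hand": 1},{"dp": [0,0,0],"dr": [0,0,0],"hand": 1}]'

```text
time_s: 14.75
ee_pos: [0.4652, 0.3895, 0.0509]
eef_rot: [[1.0, -0.003, 0.001], [-0.003, -1.0, 0.0], [0.001, -0.0, -1.0]]
ft_force: [-0.1, -0.2, -2.1]
width: 0.0101
grasp_force: 50.0
```

Nothing is touching yet. I'll lower in 2 mm steps.

Call:
send_rows --motion '[{"dp": [0,0,0.0025],"dr": [0,0,0],"hand": 1},{"dp": [0,0,0.0025],"dr": [0,0,0],"hand": 1},{"dp": [0,0,0],"dr": [0,0,0],"hand": 1}]'

```text
time_s: 15.05
ee_pos: [0.4648, 0.3895, 0.0467]
eef_rot: [[1.0, -0.003, -0.0], [-0.003, -1.0, 0.0], [-0.0, -0.0, -1.0]]
ft_force: [-0.6, -0.1, -0.8]
width: 0.0102
grasp_force: 50.0
```

Call:
send_rows --motion '[{"dp": [0,0,0.0015],"dr": [0,0,0],"hand": 1},{"dp": [0,0,0.0015],"dr": [0,0,0],"hand": 1},{"dp": [0,0,0],"dr": [0,0,0],"hand": 1}]'

```text
time_s: 15.35
ee_pos: [0.4648, 0.3896, 0.0445]
eef_rot: [[1.0, -0.003, -0.0], [-0.003, -1.0, 0.0], [-0.0, -0.0, -1.0]]
ft_force: [-1.1, -0.7, 3.1]
width: 0.0098
grasp_force: 50.0
```

Call:
send_rows --motion '[{"dp": [0,0,0],"dr": [0,0,0],"hand": 0.6},{"dp": [0,0,0],"dr": [0,0,0],"hand": 0.2},{"dp": [0,0,0],"dr": [0,0,0],"hand": 0.1},{"dp": [0,0,0],"dr": [0,0,0],"hand": 0.1},{"dp": [0,0,0],"dr": [0,0,0],"hand": 0.1}]'

```text
time_s: 15.85
ee_pos: [0.4649, 0.3895, 0.0442]
eef_rot: [[1.0, -0.003, 0.0], [-0.003, -1.0, -0.0], [0.0, 0.0, -1.0]]
ft_force: [-0.8, -0.1, -0.1]
width: 0.0395
grasp_force: 0.0
```

Call:
send_rows --motion '[{"dp": [0,0,-0.01],"dr": [0,0,0],"hand": 0.1},{"dp": [0,0,-0.03],"dr": [0,0,0],"hand": 0.1},{"dp": [0,0,-0.05],"dr": [0,0,0],"hand": 0.1},{"dp": [0,0,-0.06],"dr": [0,0,0],"hand": 0.1},{"dp": [0,0,-0.06],"dr": [0,0,0],"hand": 0.1},{"dp": [0,0,-0.05],"dr": [0,0,0],"hand": 0.1},{"dp": [0,0,0],"dr": [0,0,0],"hand": 0.1},{"dp": [0,0,0],"dr": [0,0,0],"hand": 0.1},{"dp": [0,0,0],"dr": [0,0,0],"hand": 0.1}]'

```text
time_s: 16.75
ee_pos: [0.4638, 0.3891, 0.2512]
eef_rot: [[1.0, -0.003, -0.002], [-0.003, -1.0, -0.001], [-0.002, 0.001, -1.0]]
ft_force: [0.4, -0.4, 0.1]
width: 0.0395
grasp_force: 0.0
```

```bash
python3 - <<'E'
from h import *
C=snap('w8');im=cv2.imread('pics/w8.png')[0:260,120:520]
b=r.capture('side')[80:180,240:360,::-1]
cv2.imwrite('pics/c8.png',np.hstack([im,cv2.resize(b,(312,260),interpolation=2)]))
print(r.state()['ee_pos'],proj(C,np.array([[.5297,.389,.047]])))
E
```

```text
[0.464  0.389  0.2507] [[319.9331 107.624 ]]
```

View pics/c8.png

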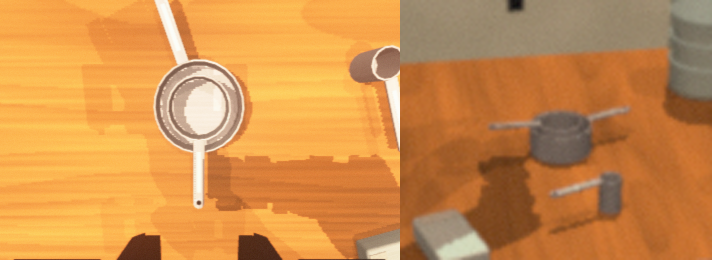

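cup_half stands nested in cup_full, rim at crop (198,108), with both handles level. Now I'll move over to cup_quarter.

Call:
send_rows --motion '[{"dp": [0.0155,0.0575,0],"dr": [0,0,0],"hand": 0},{"dp": [0.0155,0.0575,0],"dr": [0,0,0],"hand": 0},{"dp": [0.0155,0.0575,0],"dr": [0,0,0],"hand": 0},{"dp": [0.0155,0.0575,0],"dr": [0,0,0],"hand": 0},{"dp": [0.0155,0.0575,0],"dr": [0,0,0],"hand": 0},{"dp": [0.0155,0.0575,0],"dr": [0,0,0],"hand": 0},{"dp": [0.0155,0.0575,0],"dr": [0,0,0],"hand": 0},{"dp": [0.0155,0.0575,0],"dr": [0,0,0],"hand": 0},{"dp": [0.0155,0.0575,0],"dr": [0,0,0],"hand": 0},{"dp": [0.0155,0.0575,0],"dr": [0,0,0],"hand": 0}]'

```text
time_s: 17.85
ee_pos: [0.5871, -0.0727, 0.251]
eef_rot: [[1.0, -0.003, -0.002], [-0.003, -1.0, 0.0], [-0.002, -0.0, -1.0]]
ft_force: [1.0, -0.0, 0.2]
width: 0.0438
grasp_force: 0.0
```

Call:
send_rows --motion '[{"dp": [0.016,0.056,0],"dr": [0,0,0],"hand": 0},{"dp": [0.016,0.056,0],"dr": [0,0,0],"hand": 0},{"dp": [0.016,0.056,0],"dr": [0,0,0],"hand": 0},{"dp": [0,0,0],"dr": [0,0,-0.095],"hand": 0},{"dp": [0,0,0],"dr": [0,0,-0.095],"hand": 0},{"dp": [0,0,0],"dr": [0,0,-0.095],"hand": 0},{"dp": [0,0,0],"dr": [0,0,-0.095],"hand": 0},{"dp": [0,0,0],"dr": [0,0,-0.095],"hand": 0},{"dp": [0,0,0],"dr": [0,0,-0.095],"hand": 0},{"dp": [0,0,0],"dr": [0,0,-0.095],"hand": 0}]'

```text
time_s: 18.85
ee_pos: [0.6247, -0.2053, 0.2506]
eef_rot: [[0.5, 0.866, -0.003], [0.866, -0.5, 0.001], [-0.0, -0.003, -1.0]]
ft_force: [-0.1, -0.5, 0.3]
width: 0.0441
grasp_force: 0.0
```

Call:
send_rows --motion '[{"dp": [0,0,0],"dr": [0,0,-0.095],"hand": 0},{"dp": [0,0,0],"dr": [0,0,-0.095],"hand": 0},{"dp": [0,0,0],"dr": [0,0,-0.095],"hand": 0},{"dp": [0,0,0],"dr": [0,0,-0.095],"hand": 0},{"dp": [0,0,0],"dr": [0,0,-0.095],"hand": 0},{"dp": [0,0,0],"dr": [0,0,-0.095],"hand": 0},{"dp": [0,0,0],"dr": [0,0,-0.095],"hand": 0},{"dp": [0,0,0],"dr": [0,0,-0.095],"hand": 0},{"dp": [0,0,0],"dr": [0,0,-0.095],"hand": 0},{"dp": [0,0,0],"dr": [0,0,-0.095],"hand": 0}]'

```text
time_s: 19.85
ee_pos: [0.6247, -0.2054, 0.2507]
eef_rot: [[-0.824, 0.566, -0.003], [0.566, 0.824, 0.001], [0.003, -0.001, -1.0]]
ft_force: [0.1, -0.7, -0.6]
width: 0.0445
grasp_force: 0.0
```

```bash
python3 - <<'E'
from h import *
s=r.state();print(s['ee_pos'],s['eef_rot'],s['qpos'])
C8=load('w8');print('half',atz(C8,318,108,.047),'full',atz(C8,319,106,.042))
C5=load('w5');print('q5',atz(C5,573.5,54,.047))
E
```

```text
[ 0.6247 -0.2054  0.2507] [[-0.8243  0.5661 -0.0026]
 [ 0.5661  0.8243  0.0011]
 [ 0.0027 -0.0006 -1.    ]] [ 0.4556  0.7629 -0.403   1.4559  0.3287  0.9927  0.9406]
half [0.5289 0.3882 0.047 ] full [0.5307 0.3872 0.042 ]
q5 [ 0.563  -0.2021  0.047 ]
```

Call:
send_rows --motion '[{"dp": [0,0,0],"dr": [0,0,-0.09],"hand": 0},{"dp": [0,0,0],"dr": [0,0,-0.09],"hand": 0},{"dp": [0,0,0],"dr": [0,0,-0.09],"hand": 0},{"dp": [0,0,0],"dr": [0,0,-0.036],"hand": 0},{"dp": [0,0,0],"dr": [0,0,0],"hand": 0},{"dp": [0,0,0],"dr": [0,0,0],"hand": 0}]'

```text
time_s: 20.45
ee_pos: [0.625, -0.2055, 0.2513]
eef_rot: [[-0.992, 0.129, -0.002], [0.129, 0.992, 0.001], [0.002, 0.001, -1.0]]
ft_force: [0.4, 0.1, -0.8]
width: 0.0441
grasp_force: 0.0
```

```bash
cat >> h.py <<'E'
from scipy.optimize import least_squares
def steel(f):
    im=cv2.imread(f);hsv=cv2.cvtColor(im,cv2.COLOR_BGR2HSV);m=((hsv[...,1]<90)&(hsv[...,2]>50)).astype(np.uint8);m[232:]=0
    return m
def fitcup(C,f,c0,yaw0,zr,R,L,z0=0.,dbg=None,excl=None):
    """silhouette fit of cup (rim,base,handle) to steel mask; returns x,y,yaw"""
    m=steel(f);th=np.linspace(0,2*np.pi,60);ci=np.c_[np.cos(th),np.sin(th)]
    def sil(p):
        o=np.zeros_like(m)
        pts=np.vstack([np.c_[p[:2]+R*ci,0*th+z0+zr],np.c_[p[:2]+R*ci,0*th+z0]])
        cv2.fillConvexPoly(o,cv2.convexHull((proj(C,pts)*16).round().astype(np.int32).reshape(-1,1,2)),1,shift=4)
        e=np.array([np.cos(p[2]),np.sin(p[2])]);n=np.array([-e[1],e[0]])*.006
        q=np.array([[*(p[:2]+e*a+n*s),z0+zr] for a,s in((R-.002,-1),(L,-1),(L,1),(R-.002,1))])
        cv2.fillConvexPoly(o,(proj(C,q)*16).round().astype(np.int32).reshape(-1,1,2),1,shift=4);o[232:]=0;return o
    o=sil(np.r_[c0,yaw0]);k=cv2.dilate(o,np.ones((31,31),np.uint8));k[232:]=0
    if excl is not None:k&=excl
    n,l=cv2.connectedComponents(m&k);mm=m&k
    # keep the component overlapping the model most
    b=np.argmax([((l==i)&(o>0)).sum() if i else 0 for i in range(n)]);mm=(l==b).astype(np.uint8)
    mm=cv2.morphologyEx(mm,cv2.MORPH_CLOSE,np.ones((5,5),np.uint8))
    cs=cv2.findContours(mm,cv2.RETR_EXTERNAL,1)[0];cv2.drawContours(mm,cs,-1,1,-1)
    cost=lambda p:float(cv2.countNonZero(cv2.bitwise_xor(sil(p),mm)))
    from scipy.optimize import minimize
    x=np.r_[c0,yaw0]
    for st in(.01,.004):
        x=minimize(cost,x,method='Nelder-Mead',options=dict(initial_simplex=[x,x+[st,0,0],x+[0,st,0],x+[0,0,st*12]],xatol=1e-4,fatol=.5)).x
    if dbg:
        im=cv2.imread(f);cv2.drawContours(im,cv2.findContours(sil(x),0,1)[0],-1,(255,0,0),1);cv2.imwrite(dbg,im)
    return x[:2],np.degrees(x[2]),cost(x),int(mm.sum())
E
python3 - <<'E'
from h import *
C=snap('w9');s=r.state();print(s['ee_pos'],s['eef_rot'][0])
print(fitcup(C,'pics/w9.png',[.564,-.194],np.radians(-7),.047,.0227,.100,dbg='pics/d9.png'))
print(fitcup(load('w5'),'pics/w5.png',[.5225,.061],np.radians(180),.0445,.033,.108))
print(fitcup(load('w5'),'pics/w5.png',[.5713,.2043],np.radians(200),.0495,.0162,.094))
print(fitcup(load('w1'),'pics/w1.png',[.564,-.194],np.radians(-7),.047,.0227,.100))
E
```

```text
[ 0.6251 -0.2054  0.2516] [-0.9917  0.1283 -0.0011]
(array([ 0.5636, -0.1993]), np.float64(-2.759620379866291), 197.0, 2312)
(array([0.5201, 0.0597]), np.float64(179.5726498893381), 192.0, 3811)
(array([0.5699, 0.2043]), np.float64(202.4845813487077), 633.0, 1746)
(array([ 0.5645, -0.205 ]), np.float64(-4.408422588005591), 109.0, 691)
```

Call:
send_rows --motion '[{"dp": [-0.004,0.004,0],"dr": [0,0,-0.05],"hand": 0},{"dp": [0,0,0.04],"dr": [0,0,0],"hand": 0},{"dp": [0,0,0.05],"dr": [0,0,0],"hand": 0},{"dp": [0,0,0.05],"dr": [0,0,0],"hand": 0},{"dp": [0,0,0.05],"dr": [0,0,0],"hand": 0},{"dp": [0,0,0.04],"dr": [0,0,0],"hand": 0},{"dp": [0,0,0.02],"dr": [0,0,0],"hand": 0},{"dp": [0,0,0.008],"dr": [0,0,0],"hand": 0},{"dp": [0,0,0],"dr": [0,0,0],"hand": 0},{"dp": [0,0,0],"dr": [0,0,0],"hand": 0}]'

```text
time_s: 21.5
ee_pos: [0.6303, -0.2028, 0.0475]
eef_rot: [[-0.999, 0.049, 0.003], [0.049, 0.999, -0.0], [-0.003, -0.0, -1.0]]
ft_force: [0.6, -0.1, 0.1]
width: 0.0439
grasp_force: 0.0
```

Call:
send_rows --motion '[{"dp": [0,0,0],"dr": [0,0,0],"hand": 0.3},{"dp": [0,0,0],"dr": [0,0,0],"hand": 0.5},{"dp": [0,0,0],"dr": [0,0,0],"hand": 0.7},{"dp": [0,0,0],"dr": [0,0,0],"hand": 1},{"dp": [0,0,0],"dr": [0,0,0],"hand": 1},{"dp": [0,0,0],"dr": [0,0,0],"hand": 1},{"dp": [0,0,0],"dr": [0,0,0],"hand": 1}]' --force 50

```text
time_s: 22.2
ee_pos: [0.6292, -0.2027, 0.046]
eef_rot: [[-0.999, 0.049, 0.001], [0.049, 0.999, -0.0], [-0.001, -0.0, -1.0]]
ft_force: [0.4, -0.5, 0.9]
width: 0.0104
grasp_force: 50.0
```

Call:
send_rows --motion '[{"dp": [0,0,-0.01],"dr": [0,0,0],"hand": 1},{"dp": [0,0,-0.03],"dr": [0,0,0],"hand": 1},{"dp": [0,0,-0.045],"dr": [0,0,0],"hand": 1},{"dp": [0,0,-0.05],"dr": [0,0,0],"hand": 1},{"dp": [0,0,-0.05],"dr": [0,0,0],"hand": 1},{"dp": [0,0.01,-0.05],"dr": [0,0,0],"hand": 1},{"dp": [0.009,0.03,-0.02],"dr": [0,0,0],"hand": 1},{"dp": [0.009,0.05,0],"dr": [0,0,0],"hand": 1},{"dp": [0.009,0.05,0],"dr": [0,0,0],"hand": 1},{"dp": [0.009,0.05,0],"dr": [0,0,0],"hand": 1}]'

```text
time_s: 23.2
ee_pos: [0.607, -0.0481, 0.2505]
eef_rot: [[-0.999, 0.049, 0.0], [0.049, 0.999, -0.0], [-0.0, 0.0, -1.0]]
ft_force: [0.3, 1.1, -0.9]
width: 0.0102
grasp_force: 50.0
```

Call:
send_rows --motion '[{"dp": [0.009,0.053,0],"dr": [0,0,0],"hand": 1},{"dp": [0.009,0.053,0],"dr": [0,0,0],"hand": 1},{"dp": [0.009,0.053,0],"dr": [0,0,0],"hand": 1},{"dp": [0.009,0.053,0],"dr": [0,0,0],"hand": 1},{"dp": [0.009,0.053,0],"dr": [0,0,0],"hand": 1},{"dp": [0.009,0.053,0],"dr": [0,0,0],"hand": 1},{"dp": [0.009,0.053,0],"dr": [0,0,0],"hand": 1},{"dp": [0.009,0.053,0],"dr": [0,0,0],"hand": 1},{"dp": [0.009,0.03,0],"dr": [0,0,0],"hand": 1},{"dp": [0,0.02,0],"dr": [0,0,0],"hand": 1}]'

```text
time_s: 24.2
ee_pos: [0.5593, 0.3357, 0.2503]
eef_rot: [[-0.999, 0.044, -0.001], [0.044, 0.999, 0.001], [0.001, 0.001, -1.0]]
ft_force: [0.5, -0.9, -0.1]
width: 0.0102
grasp_force: 50.0
```

Call:
send_rows --motion '[{"dp": [0,0,0],"dr": [0,0,0.09],"hand": 1},{"dp": [0,0,0],"dr": [0,0,0.09],"hand": 1},{"dp": [0,0,0],"dr": [0,0,0.09],"hand": 1},{"dp": [0,0,0],"dr": [0,0,0.09],"hand": 1},{"dp": [0,0,0],"dr": [0,0,0.09],"hand": 1},{"dp": [0,0,0],"dr": [0,0,0.09],"hand": 1},{"dp": [0,0,0],"dr": [0,0,0.09],"hand": 1},{"dp": [0,0,0],"dr": [0,0,0],"hand": 1},{"dp": [0,0,0],"dr": [0,0,0],"hand": 1}]'

```text
time_s: 25.1
ee_pos: [0.5617, 0.3317, 0.25]
eef_rot: [[-0.51, 0.86, 0.0], [0.86, 0.51, -0.001], [-0.001, -0.0, -1.0]]
ft_force: [-0.1, 0.2, -1.0]
width: 0.0104
grasp_force: 50.0
```

Call:
send_rows --motion '[{"dp": [0,0,0.03],"dr": [0,0,0],"hand": 1},{"dp": [0,0,0.05],"dr": [0,0,0],"hand": 1},{"dp": [0,0,0.05],"dr": [0,0,0],"hand": 1},{"dp": [0,0,0.026],"dr": [0,0,0],"hand": 1},{"dp": [0,0,0],"dr": [0,0,0],"hand": 1},{"dp": [0,0,0],"dr": [0,0,0],"hand": 1},{"dp": [0,0,0],"dr": [0,0,0],"hand": 1}]'

```text
time_s: 25.8
ee_pos: [0.5626, 0.3331, 0.1269]
eef_rot: [[-0.508, 0.861, 0.003], [0.861, 0.508, 0.002], [0.0, 0.003, -1.0]]
ft_force: [-0.0, 0.7, 0.2]
width: 0.0101
grasp_force: 50.0
```

```bash
cat >> h.py <<'E'
def rim(C,c,z,R):
    th=np.linspace(0,2*np.pi,120,endpoint=False);return proj(C,np.c_[c[0]+R*np.cos(th),c[1]+R*np.sin(th),0*th+z])
E
python3 - <<'E'
from h import *
C=snap('w10');s=r.state();p=np.array(s['ee_pos']);R=np.array(s['eef_rot']);print(p,R[0])
im=cv2.imread('pics/w10.png');ov=im.copy()
q=p+R@[.065,0,-.002]
for c,z,rr,col in[((.529,.3885),.047,.033,(255,0,0)),((.5297,.389),.042,.047,(0,255,0)),(q[:2],q[2],.0227,(255,0,255))]:
    cv2.polylines(ov,[rim(C,c,z,rr).round().astype(np.int32)],True,col,1)
cr=lambda a:cv2.resize(a[20:240,220:420],(400,440),interpolation=2)
cv2.imwrite('pics/c10.png',np.hstack([cr(im),cr(ov)]))
E
```

```text
[0.5625 0.3331 0.127 ] [-0.5079  0.8614  0.0029]
```

View pics/c10.png

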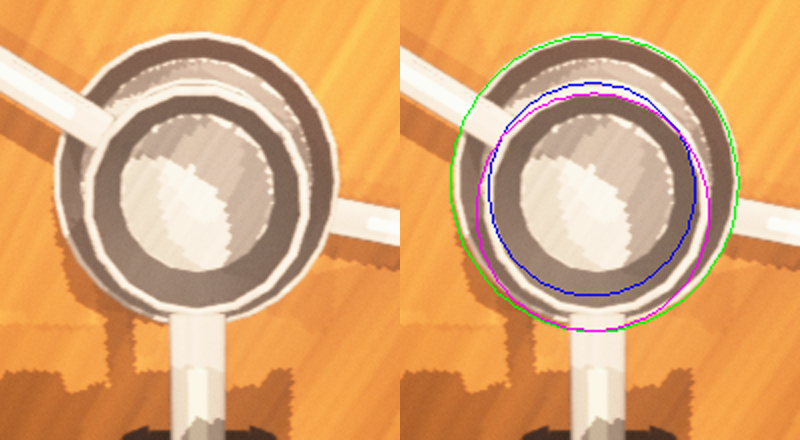

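cup_quarter hangs over the nest. Its rim centre is at crop (196,198), and the cup_full outline matches its modelled circle.

```bash
python3 - <<'E'
from h import *
from scipy.optimize import fsolve
C=load('w10')
def ed(c,z,R):q=rim(C,c,z,R);return np.array([q[:,0].min(),q[:,0].max(),q[:,1].min(),q[:,1].max()])
o=np.array([84,309,85,311])/2+[220,220,20,20]
f=least_squares(lambda v:ed(v[:2],v[2],.0227)-o,[.53,.389,.127]);print('q',f.x,f.fun)
o=np.array([55,338,33])/2+[220,220,20]
g=least_squares(lambda v:ed(v,.042,.047)[:3]-o,[.53,.389]);print('full',g.x,g.fun)
R=np.array(r.state()['eef_rot']);p=np.array(r.state()['ee_pos'])
print('p',p,'q in tool',R.T@(f.x-p))
for t in([.529,.3885],):
    print((R.T@np.r_[np.array(t)-f.x[:2],0])/.8)
E
```

```text
q [0.5292 0.3914 0.1228] [ 0.5528 -0.5541 -0.5136  0.5701]
full [0.5303 0.3899] [-1.0288  1.0335  0.1177]
p [0.5625 0.3331 0.127 ] q in tool [0.0672 0.0009 0.0042]
[-0.003  -0.0021 -0.    ]
```

Call:
send_rows --motion '[{"dp": [-0.001,-0.001,0.01],"dr": [0,0,0],"hand": 1},{"dp": [0,0,0.025],"dr": [0,0,0],"hand": 1},{"dp": [0,0,0.02],"dr": [0,0,0],"hand": 1},{"dp": [0,0,0.015],"dr": [0,0,0],"hand": 1},{"dp": [0,0,0.01],"dr": [0,0,0],"hand": 1},{"dp": [0,0,0.004],"dr": [0,0,0],"hand": 1},{"dp": [0,0,0],"dr": [0,0,0],"hand": 1},{"dp": [0,0,0],"dr": [0,0,0],"hand": 1}]'

```text
time_s: 26.65
ee_pos: [0.5614, 0.3317, 0.0584]
eef_rot: [[-0.508, 0.862, 0.001], [0.862, 0.508, 0.001], [0.0, 0.001, -1.0]]
ft_force: [-0.3, 0.3, -0.5]
width: 0.0106
grasp_force: 50.0
```

Call:
send_rows --motion '[{"dp": [0,0,0.002],"dr": [0,0,0],"hand": 1},{"dp": [0,0,0.002],"dr": [0,0,0],"hand": 1},{"dp": [0,0,0],"dr": [0,0,0],"hand": 1}]'

```text
time_s: 26.95
ee_pos: [0.5611, 0.3313, 0.0547]
eef_rot: [[-0.508, 0.862, 0.0], [0.862, 0.508, -0.0], [-0.0, 0.0, -1.0]]
ft_force: [-0.9, 0.5, 0.3]
width: 0.0103
grasp_force: 50.0
```

Call:
send_rows --motion '[{"dp": [0,0,0.002],"dr": [0,0,0],"hand": 1},{"dp": [0,0,0.002],"dr": [0,0,0],"hand": 1},{"dp": [0,0,0],"dr": [0,0,0],"hand": 1}]'

```text
time_s: 27.25
ee_pos: [0.5611, 0.3314, 0.0513]
eef_rot: [[-0.508, 0.862, 0.0], [0.862, 0.508, -0.0], [-0.0, -0.0, -1.0]]
ft_force: [-1.6, -0.9, 0.4]
width: 0.0103
grasp_force: 50.0
```

Call:
send_rows --motion '[{"dp": [0,0,0.001],"dr": [0,0,0],"hand": 1},{"dp": [0,0,0],"dr": [0,0,0],"hand": 1}]'

```text
time_s: 27.45
ee_pos: [0.5614, 0.3313, 0.0509]
eef_rot: [[-0.508, 0.862, 0.001], [0.862, 0.508, -0.0], [-0.0, 0.0, -1.0]]
ft_force: [-0.2, -0.4, 1.3]
width: 0.0103
grasp_force: 50.0
```

```bash
python3 - <<'E'
from h import *
C=snap('w11')
C=load('w11');s=r.state();p=np.array(s['ee_pos']);R=np.array(s['eef_rot']);print(p,s['ft_force'],s['wrist_torque'])
# expected seated circles vs edge strength
im=cv2.GaussianBlur(cv2.cvtColor(cv2.imread('pics/w11.png'),6),(3,3),0)
g=np.hypot(cv2.Sobel(im,cv2.CV_32F,1,0),cv2.Sobel(im,cv2.CV_32F,0,1))
def score(c,z,R):
    q=np.vstack([rim(C,c,z,R)]).astype(np.float32);q=q[q[:,1]<225];return cv2.remap(g,q[:,:1].copy(),q[:,1:].copy(),1).mean()
for nm,R0,z in(('full',.047,.042),('half',.033,.047),('q',.0227,.052)):
    b=max((score((x,y),z+dz,R0),x,y,dz) for x in np.arange(.520,.541,.001) for y in np.arange(.378,.4,.001) for dz in(0,.003,.006))
    print(nm,b)
E
```

```text
[0.5613 0.3313 0.0509] [ 0.7605 -0.3404  0.52  ] [-0.0728 -0.0254  0.0021]
full (np.float32(115.25197), np.float64(0.53), np.float64(0.388), 0)
half (np.float32(226.62796), np.float64(0.528), np.float64(0.392), 0.003)
q (np.float32(206.8603), np.float64(0.527), np.float64(0.392), 0)
```

The quarter rim fits at 52 mm, which is seated height. I'll release it.

Call:
send_rows --motion '[{"dp": [0,0,0.0005],"dr": [0,0,0],"hand": 1},{"dp": [0,0,0],"dr": [0,0,0],"hand": 0.6},{"dp": [0,0,0],"dr": [0,0,0],"hand": 0.2},{"dp": [0,0,0],"dr": [0,0,0],"hand": 0.1},{"dp": [0,0,0],"dr": [0,0,0],"hand": 0.1},{"dp": [0,0,0],"dr": [0,0,0],"hand": 0.1}]'

```text
time_s: 28.1
ee_pos: [0.561, 0.3315, 0.0502]
eef_rot: [[-0.508, 0.861, -0.0], [0.861, 0.508, 0.0], [0.0, -0.0, -1.0]]
ft_force: [0.4, 0.1, -0.2]
width: 0.0399
grasp_force: 0.0
```

Call:
send_rows --motion '[{"dp": [0,0,-0.01],"dr": [0,0,0],"hand": 0.1},{"dp": [0,0,-0.03],"dr": [0,0,0],"hand": 0.1},{"dp": [0,0,-0.05],"dr": [0,0,0],"hand": 0.1},{"dp": [0,0,-0.06],"dr": [0,0,0],"hand": 0.1},{"dp": [0,0,-0.06],"dr": [0,0,0],"hand": 0.1},{"dp": [0,0,-0.05],"dr": [0,0,0],"hand": 0.1},{"dp": [0,0,0],"dr": [0,0,0],"hand": 0.1},{"dp": [0,0,0],"dr": [0,0,0],"hand": 0.1},{"dp": [0,0,0],"dr": [0,0,0],"hand": 0.1}]'

```text
time_s: 29.0
ee_pos: [0.5602, 0.3307, 0.257]
eef_rot: [[-0.508, 0.861, -0.002], [0.861, 0.508, -0.002], [-0.0, -0.003, -1.0]]
ft_force: [0.4, -0.7, -0.9]
width: 0.0393
grasp_force: 0.0
```

```bash
cat >> h.py <<'E'
def rims(name,lst,cx=.53,cy=.389,dzs=(-.003,0,.003)):
    C=load(name);im=cv2.GaussianBlur(cv2.cvtColor(cv2.imread(f'pics/{name}.png'),6),(3,3),0)
    g=np.hypot(cv2.Sobel(im,cv2.CV_32F,1,0),cv2.Sobel(im,cv2.CV_32F,0,1))
    def score(c,z,R):
        q=rim(C,c,z,R).astype(np.float32);q=q[q[:,1]<225];return cv2.remap(g,q[:,:1].copy(),q[:,1:].copy(),1).mean()
    for nm,R0,z in lst:
        for Rr in(R0,R0-.002):
            print(nm,Rr,[tuple(np.round([float(v) for v in max((score((x,y),z+dz,Rr),x,y) for x in np.arange(cx-.01,cx+.011,.001) for y in np.arange(cy-.01,cy+.011,.001))],4)) for dz in dzs])
E
python3 - <<'E'
from h import *
snap('w12');print(r.state()['ee_pos'])
rims('w12',[('full',.047,.042),('half',.033,.047),('q',.0227,.052)])
E
```

```text
[0.5601 0.3307 0.2566]
full 0.047 [(np.float64(180.7514), np.float64(0.53), np.float64(0.388)), (np.float64(159.4587), np.float64(0.53), np.float64(0.388)), (np.float64(146.1709), np.float64(0.531), np.float64(0.388))]
full 0.045 [(np.float64(241.9399), np.float64(0.53), np.float64(0.391)), (np.float64(218.5549), np.float64(0.529), np.float64(0.39)), (np.float64(215.4107), np.float64(0.529), np.float64(0.389))]
half 0.033 [(np.float64(166.7298), np.float64(0.521), np.float64(0.399)), (np.float64(163.9557), np.float64(0.54), np.float64(0.393)), (np.float64(166.0319), np.float64(0.54), np.float64(0.393))]
half 0.031 [(np.float64(261.233), np.float64(0.529), np.float64(0.391)), (np.float64(234.5348), np.float64(0.529), np.float64(0.391)), (np.float64(206.5957), np.float64(0.529), np.float64(0.39))]
q 0.0227 [(np.float64(179.3495), np.float64(0.522), np.float64(0.395)), (np.float64(183.6176), np.float64(0.522), np.float64(0.395)), (np.float64(189.3548), np.float64(0.523), np.float64(0.396))]
q 0.020700000000000003 [(np.float64(221.2488), np.float64(0.527), np.float64(0.39)), (np.float64(209.2174), np.float64(0.527), np.float64(0.39)), (np.float64(190.2723), np.float64(0.527), np.float64(0.39))]
```

The nest is concentric within about 2 mm. Now cup_eighth.

Call:
send_rows --motion '[{"dp": [-0.032,-0.0364,0],"dr": [0,0,0],"hand": 0},{"dp": [-0.032,-0.0364,0],"dr": [0,0,0],"hand": 0},{"dp": [-0.032,-0.0364,0],"dr": [0,0,0],"hand": 0},{"dp": [-0.032,-0.0364,0],"dr": [0,0,0],"hand": 0},{"dp": [0,0,0],"dr": [0,0,0.093],"hand": 0},{"dp": [0,0,0],"dr": [0,0,0.093],"hand": 0},{"dp": [0,0,0],"dr": [0,0,0.093],"hand": 0},{"dp": [0,0,0],"dr": [0,0,0.093],"hand": 0},{"dp": [0,0,0],"dr": [0,0,0.093],"hand": 0},{"dp": [0,0,0],"dr": [0,0,0.093],"hand": 0}]'

```text
time_s: 30.05
ee_pos: [0.5119, 0.1837, 0.2568]
eef_rot: [[0.343, 0.939, -0.003], [0.939, -0.343, -0.001], [-0.002, -0.002, -1.0]]
ft_force: [0.0, -0.2, 0.5]
width: 0.0435
grasp_force: 0.0
```

Call:
send_rows --motion '[{"dp": [0,0,0],"dr": [0,0,0.093],"hand": 0},{"dp": [0,0,0],"dr": [0,0,0.093],"hand": 0},{"dp": [0,0,0],"dr": [0,0,0.093],"hand": 0},{"dp": [0,0,0],"dr": [0,0,0.093],"hand": 0},{"dp": [0,0,0],"dr": [0,0,0.093],"hand": 0},{"dp": [0,0,0],"dr": [0,0,0.093],"hand": 0},{"dp": [0,0,0],"dr": [0,0,0],"hand": 0},{"dp": [0,0,0],"dr": [0,0,0],"hand": 0},{"dp": [0,0,0],"dr": [0,0,0],"hand": 0}]'

```text
time_s: 30.95
ee_pos: [0.5124, 0.184, 0.2578]
eef_rot: [[0.938, 0.346, -0.001], [0.346, -0.938, -0.0], [-0.001, 0.0, -1.0]]
ft_force: [-0.4, -0.2, 1.0]
width: 0.0443
grasp_force: 0.0
```

```bash
python3 - <<'E'
from h import *
C=snap('w13');s=r.state();print(s['ee_pos'],s['eef_rot'][0],s['width'])
print(fitcup(C,'pics/w13.png',[.5713,.2043],np.radians(200),.0495,.0162,.094))
rims('w13',[('e',.0162,.0495)],.571,.2043)
E
```

```text
[0.5125 0.1839 0.258 ] [ 0.9386  0.3449 -0.0007] 0.04415331256889738
(array([0.5718, 0.2052]), np.float64(200.73116524497684), 150.0, 1521)
e 0.0162 [(np.float64(117.3189), np.float64(0.574), np.float64(0.2053)), (np.float64(115.7263), np.float64(0.574), np.float64(0.2053)), (np.float64(112.523), np.float64(0.574), np.float64(0.2053))]
e 0.014199999999999999 [(np.float64(158.3172), np.float64(0.571), np.float64(0.2063)), (np.float64(153.7986), np.float64(0.572), np.float64(0.2063)), (np.float64(147.2322), np.float64(0.572), np.float64(0.2063))]
```

Call:
send_rows --motion '[{"dp": [0.002,0.001,0],"dr": [0,0,-0.005],"hand": 0},{"dp": [0,0,0.04],"dr": [0,0,0],"hand": 0},{"dp": [0,0,0.05],"dr": [0,0,0],"hand": 0},{"dp": [0,0,0.05],"dr": [0,0,0],"hand": 0},{"dp": [0,0,0.05],"dr": [0,0,0],"hand": 0},{"dp": [0,0,0.04],"dr": [0,0,0],"hand": 0},{"dp": [0,0,0.02],"dr": [0,0,0],"hand": 0},{"dp": [0,0,0.013],"dr": [0,0,0],"hand": 0},{"dp": [0,0,0],"dr": [0,0,0],"hand": 0},{"dp": [0,0,0],"dr": [0,0,0],"hand": 0}]'

```text
time_s: 32.0
ee_pos: [0.5151, 0.1839, 0.0485]
eef_rot: [[0.936, 0.351, 0.001], [0.351, -0.936, 0.0], [0.001, 0.0, -1.0]]
ft_force: [-0.6, -0.3, 0.1]
width: 0.0439
grasp_force: 0.0
```

Call:
send_rows --motion '[{"dp": [0,0,0],"dr": [0,0,0],"hand": 0.3},{"dp": [0,0,0],"dr": [0,0,0],"hand": 0.5},{"dp": [0,0,0],"dr": [0,0,0],"hand": 0.7},{"dp": [0,0,0],"dr": [0,0,0],"hand": 1},{"dp": [0,0,0],"dr": [0,0,0],"hand": 1},{"dp": [0,0,0],"dr": [0,0,0],"hand": 1},{"dp": [0,0,0],"dr": [0,0,0],"hand": 1}]' --force 50

```text
time_s: 32.7
ee_pos: [0.5145, 0.1838, 0.0479]
eef_rot: [[0.937, 0.35, -0.0], [0.35, -0.937, -0.0], [-0.0, -0.0, -1.0]]
ft_force: [0.2, 0.1, 0.9]
width: 0.0098
grasp_force: 56.0
```

Call:
send_rows --motion '[{"dp": [0,0,-0.01],"dr": [0,0,0],"hand": 1},{"dp": [0,0,-0.03],"dr": [0,0,0],"hand": 1},{"dp": [0,0,-0.05],"dr": [0,0,0],"hand": 1},{"dp": [0,0,-0.05],"dr": [0,0,0],"hand": 1},{"dp": [0,0,-0.05],"dr": [0,0,0],"hand": 1},{"dp": [0,0,-0.03],"dr": [0,0,0],"hand": 1},{"dp": [0.0113,-0.047,0],"dr": [0,0,0],"hand": 1},{"dp": [0.0113,-0.047,0],"dr": [0,0,0],"hand": 1},{"dp": [0.0113,-0.047,0],"dr": [0,0,0],"hand": 1},{"dp": [0.0113,-0.047,0],"dr": [0,0,0],"hand": 1}]'

```text
time_s: 33.7
ee_pos: [0.495, 0.3387, 0.2245]
eef_rot: [[0.937, 0.35, -0.0], [0.35, -0.937, 0.0], [0.0, -0.0, -1.0]]
ft_force: [0.5, -0.3, -0.4]
width: 0.0099
grasp_force: 56.2
```

Call:
send_rows --motion '[{"dp": [0,0,0],"dr": [0,0,-0.088],"hand": 1},{"dp": [0,0,0],"dr": [0,0,-0.088],"hand": 1},{"dp": [0,0,0],"dr": [0,0,-0.088],"hand": 1},{"dp": [0,0,0],"dr": [0,0,-0.088],"hand": 1},{"dp": [0,0,0],"dr": [0,0,-0.088],"hand": 1},{"dp": [0,0,0.03],"dr": [0,0,0],"hand": 1},{"dp": [0,0,0.05],"dr": [0,0,0],"hand": 1},{"dp": [0,0,0.04],"dr": [0,0,0],"hand": 1},{"dp": [0,0,0],"dr": [0,0,0],"hand": 1},{"dp": [0,0,0],"dr": [0,0,0],"hand": 1}]'

```text
time_s: 34.7
ee_pos: [0.4957, 0.3373, 0.1284]
eef_rot: [[0.498, 0.867, -0.0], [0.867, -0.498, -0.0], [-0.0, 0.0, -1.0]]
ft_force: [0.8, -1.1, 0.0]
width: 0.0103
grasp_force: 56.2
```

```bash
python3 - <<'E'
from h import *
C=snap('w14');s=r.state();p=np.array(s['ee_pos']);R=np.array(s['eef_rot']);print(p,R[0])
q=p+R@[.062,0,-.002];print('expected eighth',q)
rims('w14',[('e',.0162,q[2])],q[0],q[1],(-.006,-.003,0))
rims('w14',[('full',.047,.042),('half',.033,.047),('q',.0227,.052)],dzs=(0,))
E
```

```text
[0.4965 0.3377 0.1294] [0.4984 0.867  0.0019]
expected eighth [0.5274 0.3915 0.1315]
e 0.0162 [(np.float64(168.9622), np.float64(0.5274), np.float64(0.3915)), (np.float64(171.3913), np.float64(0.5284), np.float64(0.3915)), (np.float64(178.9323), np.float64(0.5284), np.float64(0.3925))]
e 0.014199999999999999 [(np.float64(218.0724), np.float64(0.5264), np.float64(0.3905)), (np.float64(263.6878), np.float64(0.5264), np.float64(0.3905)), (np.float64(181.7976), np.float64(0.5264), np.float64(0.3915))]
full 0.047 [(np.float64(147.8503), np.float64(0.53), np.float64(0.388))]
full 0.045 [(np.float64(230.2806), np.float64(0.53), np.float64(0.391))]
half 0.033 [(np.float64(186.1629), np.float64(0.527), np.float64(0.389))]
half 0.031 [(np.float64(210.2939), np.float64(0.529), np.float64(0.391))]
q 0.0227 [(np.float64(273.8142), np.float64(0.521), np.float64(0.382))]
q 0.020700000000000003 [(np.float64(181.6741), np.float64(0.528), np.float64(0.39))]
```

Call:
send_rows --motion '[{"dp": [0,0,0],"dr": [0,0.03,0],"hand": 1},{"dp": [-0.0007,0,0.014],"dr": [0,0,0],"hand": 1},{"dp": [-0.0005,0,0.01],"dr": [0,0,0],"hand": 1},{"dp": [0,0,0],"dr": [0,0,0],"hand": 1},{"dp": [0,0,0],"dr": [0,0,0],"hand": 1},{"dp": [0,0,0],"dr": [0,0,0],"hand": 1}]'

```text
time_s: 35.35
ee_pos: [0.4958, 0.3377, 0.1088]
eef_rot: [[0.497, 0.867, 0.024], [0.866, -0.498, 0.041], [0.047, 0.0, -0.999]]
ft_force: [0.0, -1.0, -1.2]
width: 0.0102
grasp_force: 56.2
```

```bash
python3 - <<'E'
from h import *
C=snap('w15');s=r.state();p=np.array(s['ee_pos']);R=np.array(s['eef_rot']);print(p,R.tolist())
q=p+[.031,.0538,0.001]
rims('w15',[('e',.0162,q[2])],q[0],q[1],(-.003,0,.003))
rims('w15',[('half',.033,.047),('q',.0227,.052)],dzs=(0,))
im=cv2.imread('pics/w15.png');ov=im.copy()
for c,z,rr,col in[((.5275,.390),.052,.0227,(255,0,0)),((.5295,.3905),.042,.047,(0,255,0)),((.529,.391),.047,.033,(255,255,0)),(q[:2],q[2],.0162,(255,0,255))]:
    cv2.polylines(ov,[rim(C,c,z,rr).round().astype(np.int32)],True,col,1)
cr=lambda a:cv2.resize(a[20:240,220:420],(400,440),interpolation=2)
cv2.imwrite('pics/c15.png',np.hstack([cr(im),cr(ov)]))
E
```

```text
[0.4958 0.3377 0.1089] [[0.4973808953345406, 0.8672013911173171, 0.023958134326382944], [0.8662266094183788, -0.497957480989065, 0.041107277489078886], [0.04757842044193802, 0.0003071989832493171, -0.9988674584433286]]
e 0.0162 [(np.float64(191.9894), np.float64(0.5278), np.float64(0.3905)), (np.float64(175.6147), np.float64(0.5278), np.float64(0.3895)), (np.float64(184.95), np.float64(0.5268), np.float64(0.3915))]
e 0.014199999999999999 [(np.float64(207.1764), np.float64(0.5258), np.float64(0.3905)), (np.float64(229.5064), np.float64(0.5258), np.float64(0.3905)), (np.float64(186.7213), np.float64(0.5268), np.float64(0.3915))]
half 0.033 [(np.float64(172.9102), np.float64(0.53), np.float64(0.388))]
half 0.031 [(np.float64(228.2962), np.float64(0.529), np.float64(0.39))]
q 0.0227 [(np.float64(197.2206), np.float64(0.526), np.float64(0.386))]
q 0.020700000000000003 [(np.float64(278.8678), np.float64(0.524), np.float64(0.387))]
```

View pics/c15.png

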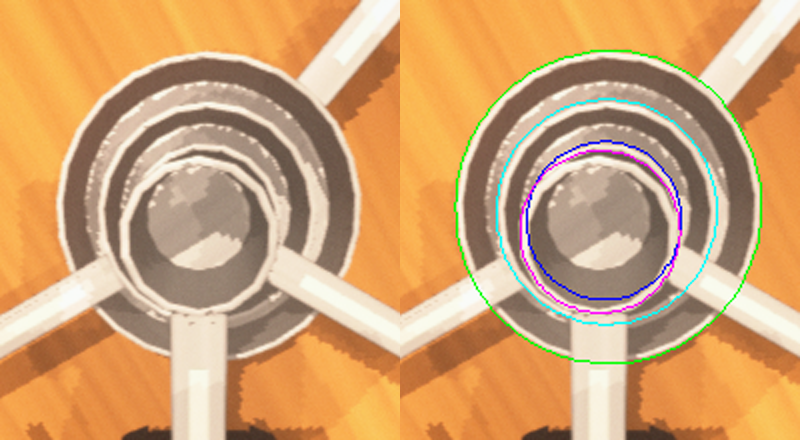

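In this view the eighth's rim is centred at crop (198,236). The quarter rim shows just above it and to the right, top at about y≈145. Before lowering I'll fit the visible rim arcs numerically.

```bash
cat >> h.py <<'E'
def ringfit(name,R,z,c0,occ=None,rng=.008,step=.0005):
    """brightness of the rim annulus against both sides; occ=(centre px, radius px) masks what hides it"""
    C=load(name);g=cv2.cvtColor(cv2.imread(f'pics/{name}.png'),6).astype(np.float32)
    def smp(c,r_):
        q=rim(C,c,z,r_).astype(np.float32);ok=q[:,1]<215
        if occ:ok&=np.hypot(*(q-occ[0]).T)>occ[1]
        return cv2.remap(g,q[:,:1].copy(),q[:,1:].copy(),1)[:,0],ok
    best=[]
    for x in np.arange(c0[0]-rng,c0[0]+rng+1e-6,step):
        for y in np.arange(c0[1]-rng,c0[1]+rng+1e-6,step):
            a,ok=smp((x,y),R-.001);b,_=smp((x,y),R+.0012);d,_=smp((x,y),R-.0032)
            best.append((np.mean((a-.5*b-.5*d)[ok]),x,y,ok.sum()))
    best.sort(reverse=True);return np.round(np.array(best[:12]).mean(0),4),np.round(best[0],4)
E
python3 - <<'E'
from h import *
occ=(np.array([198/2+220,236/2+20]),42)
for n,o in(('w12',None),('w15',occ)):
    for nm,R,z in(('full',.047,.042),('half',.033,.047),('q',.0227,.052)):print(n,nm,*ringfit(n,R,z,(.529,.390),o))
q=np.array(r.state()['ee_pos'])
for dz in(-.003,0,.003):print('e',dz,*ringfit('w15',.0162,q[2]+dz,(.527,.391)))
E
```

```text
w12 full [ 55.6267   0.528    0.3904 120.    ] [ 64.7935   0.528    0.3905 120.    ]
w12 half [ 53.2112   0.5273   0.3906 120.    ] [ 61.8676   0.5275   0.3905 120.    ]
w12 q [ 55.5684   0.5259   0.3897 120.    ] [ 66.0024   0.526    0.3895 120.    ]
w15 full [ 61.752    0.5296   0.3907 120.    ] [ 73.4745   0.5295   0.3905 120.    ]
w15 half [ 58.998    0.5289   0.3905 114.5833] [ 67.8637   0.529    0.3905 117.    ]
w15 q [40.0011  0.5309  0.3937 56.5833] [46.9924  0.5315  0.394  58.    ]
e -0.003 [ 54.7143   0.5259   0.3907 120.    ] [ 72.9958   0.526    0.3905 120.    ]
e 0 [ 65.045    0.526    0.3908 120.    ] [ 77.2285   0.526    0.391  120.    ]
e 0.003 [ 59.9266   0.5262   0.3909 120.    ] [ 71.1749   0.526    0.391  120.    ]
  return _methods._mean(a, axis=axis, dtype=dtype,
  ret = ret.dtype.type(ret / rcount)
```

```bash
python3 - 2>/dev/null <<'E'
from h import *
for dz in(-.003,0,.003):
    print(dz,'w12 half',ringfit('w12',.033,.047+dz,(.529,.390))[0],'q',ringfit('w12',.0227,.052+dz,(.527,.390))[0])
    print('   w15 half',ringfit('w15',.033,.047+dz,(.529,.390),(np.array([319,138]),43))[0],*[('q',o,ringfit('w15',.0227,.052+dz,(.5285,.391),(np.array([319,138]),o),rng=.005)[0]) for o in(41,44)])
# edge trace: bright ridge along rays from the eighth's centre
g=cv2.cvtColor(cv2.imread('pics/w15.png'),6);C=load('w15')
for a in range(-180,10,15):
    t=np.radians(a);print(a,[int(g[int(round(138+k*np.sin(t))),int(round(319+k*np.cos(t)))]) for k in range(34,66)])
E
```

```text
-0.003 w12 half [ 54.8673   0.5273   0.3906 120.    ] q [ 56.4382   0.526    0.3896 120.    ]
   w15 half [63.4721  0.5292  0.3908 96.5833] ('q', 41, array([   nan, 0.5237, 0.3873, 0.    ])) ('q', 44, array([   nan, 0.5235, 0.3889, 5.    ]))
0 w12 half [ 53.2112   0.5273   0.3906 120.    ] q [ 55.5684   0.5259   0.3897 120.    ]
   w15 half [ 62.3063   0.5291   0.3905 105.    ] ('q', 41, array([   nan, 0.5237, 0.3873, 1.    ])) ('q', 44, array([   nan, 0.524 , 0.3887, 5.25  ]))
0.003 w12 half [ 47.0485   0.5273   0.3905 120.    ] q [ 52.0653   0.5259   0.3897 120.    ]
   w15 half [ 51.3871   0.5288   0.3901 116.9167] ('q', 41, array([   nan, 0.5237, 0.3873, 0.    ])) ('q', 44, array([    nan,  0.5253,  0.3895, 13.4167]))
-180 [111, 183, 231, 237, 237, 205, 132, 100, 98, 102, 104, 114, 185, 229, 238, 232, 203, 164, 156, 155, 144, 117, 102, 98, 98, 103, 100, 105, 103, 104, 104, 105]
-165 [109, 174, 225, 239, 240, 218, 151, 101, 97, 102, 95, 96, 99, 98, 108, 149, 215, 235, 217, 172, 155, 149, 152, 152, 141, 113, 106, 95, 101, 101, 100, 102]
-150 [100, 170, 225, 239, 242, 213, 160, 161,
[... 1018 characters left out ...]
 145, 155, 189, 215, 210, 120, 95, 88, 90, 91, 94, 99, 107, 200]
-45 [100, 178, 178, 217, 227, 169, 169, 97, 149, 149, 222, 214, 152, 152, 150, 149, 149, 152, 162, 162, 193, 103, 89, 89, 91, 91, 91, 92, 103, 204, 204, 223]
-30 [95, 157, 208, 225, 231, 186, 141, 186, 207, 227, 206, 158, 151, 152, 154, 154, 180, 157, 103, 92, 90, 89, 89, 89, 91, 95, 130, 196, 225, 223, 223, 222]
-15 [103, 160, 206, 223, 226, 221, 223, 225, 223, 214, 216, 215, 216, 189, 127, 102, 98, 98, 93, 92, 92, 94, 94, 128, 195, 230, 228, 225, 220, 221, 219, 219]
0 [116, 184, 226, 227, 228, 214, 194, 203, 213, 187, 134, 111, 109, 110, 112, 108, 108, 108, 109, 117, 171, 219, 229, 223, 218, 223, 220, 222, 213, 169, 118, 110]
```

```bash
python3 - <<'E'
from h import *
C=load('w15')
def fit(d,R,z):
    P=np.array([[319+k*np.cos(np.radians(a)),138+k*np.sin(np.radians(a))] for a,k in d.items()])
    def res(v):
        W=np.array([atz(C,*p,z) for p in P])[:,:2];return np.hypot(*(W-v).T)-R
    f=least_squares(res,[.528,.39]);return f.x,(f.fun*1000).round(1)
print('q',fit({-120:41.5,-105:43,-90:45.3,-75:46.7,-60:45.5,-45:44.5,-30:43},.0217,.052))
print('h',fit({-180:48,-165:51,-150:54,-135:57,-120:60.5,-105:63.5,-15:59,0:56},.032,.047))
z=r.state()['ee_pos'][2]
print('e',fit({-180:37,-165:37.3,-150:37.3,-135:37.3,-75:37.5,-60:38,-45:37.3,-30:37.3},.0152,z))
E
```

```text
q (array([0.5276, 0.3896]), array([-0.1, -0.4,  0.1,  0.5, -0.1, -0.2, -0.2]))
h (array([0.5286, 0.3902]), array([-0.1,  0. , -0. , -0.2, -0. ,  0.1, -0.1, -0.2]))
e (array([0.5261, 0.3908]), array([-0. ,  0.1,  0. , -0.1, -0.1,  0.2, -0.1, -0. ]))
```

Both arcs fit to about 0.3 mm. I'll shift 1.9 mm along tool y and lower.

Call:
send_rows --motion '[{"dp": [0,0.0024,0],"dr": [0,0,0],"hand": 1},{"dp": [-0.0005,0,0.01],"dr": [0,0,0],"hand": 1},{"dp": [-0.0005,0,0.01],"dr": [0,0,0],"hand": 1},{"dp": [0,0,0],"dr": [0,0,0],"hand": 1},{"dp": [0,0,0],"dr": [0,0,0],"hand": 1}]'

```text
time_s: 35.9
ee_pos: [0.4969, 0.3361, 0.0921]
eef_rot: [[0.498, 0.867, 0.023], [0.866, -0.498, 0.04], [0.046, -0.0, -0.999]]
ft_force: [-0.0, 0.4, 0.1]
width: 0.0101
grasp_force: 56.2
```

Call:
send_rows --motion '[{"dp": [-0.0005,0,0.01],"dr": [0,0,0],"hand": 1},{"dp": [-0.0005,0,0.01],"dr": [0,0,0],"hand": 1},{"dp": [-0.0005,0,0.01],"dr": [0,0,0],"hand": 1},{"dp": [-0.0003,0,0.006],"dr": [0,0,0],"hand": 1},{"dp": [0,0,0],"dr": [0,0,0],"hand": 1},{"dp": [0,0,0],"dr": [0,0,0],"hand": 1}]'

```text
time_s: 36.5
ee_pos: [0.4972, 0.3362, 0.0636]
eef_rot: [[0.498, 0.867, 0.023], [0.866, -0.498, 0.041], [0.047, 0.0, -0.999]]
ft_force: [-0.1, 0.2, -0.5]
width: 0.0103
grasp_force: 56.2
```

Call:
send_rows --motion '[{"dp": [-0.0002,0,0.004],"dr": [0,0,0],"hand": 1},{"dp": [-0.0002,0,0.0035],"dr": [0,0,0],"hand": 1},{"dp": [0,0,0],"dr": [0,0,0],"hand": 1}]'

```text
time_s: 36.8
ee_pos: [0.497, 0.3361, 0.0575]
eef_rot: [[0.498, 0.867, 0.023], [0.866, -0.498, 0.041], [0.047, -0.0, -0.999]]
ft_force: [1.2, 0.2, -1.8]
width: 0.01
grasp_force: 56.2
```

Call:
send_rows --motion '[{"dp": [-0.0001,0,0.0015],"dr": [0,0,0],"hand": 1},{"dp": [0,0,0.0015],"dr": [0,0,0],"hand": 1},{"dp": [0,0,0],"dr": [0,0,0],"hand": 1}]'

```text
time_s: 37.1
ee_pos: [0.4971, 0.3362, 0.0553]
eef_rot: [[0.498, 0.867, 0.023], [0.866, -0.498, 0.041], [0.047, -0.0, -0.999]]
ft_force: [-0.3, -0.5, -0.2]
width: 0.0101
grasp_force: 56.2
```

Call:
send_rows --motion '[{"dp": [0,0,0.001],"dr": [0,0,0],"hand": 1},{"dp": [0,0,0.001],"dr": [0,0,0],"hand": 1},{"dp": [0,0,0],"dr": [0,0,0],"hand": 1}]'

```text
time_s: 37.4
ee_pos: [0.4973, 0.3363, 0.0537]
eef_rot: [[0.498, 0.867, 0.024], [0.866, -0.498, 0.041], [0.047, 0.0, -0.999]]
ft_force: [0.6, 0.8, -0.6]
width: 0.01
grasp_force: 56.1
```

```bash
python3 - <<'E'
from h import *
snap('w16');s=r.state();p=np.array(s['ee_pos']);print(p,s['ft_force'])
for z in(.054,.057,.060):print(z,*ringfit('w16',.0162,z,(.528,.390)))
print(*ringfit('w16',.033,.047,(.528,.390)))
E
```

```text
[0.4973 0.3363 0.0538] [-0.8485  0.3682 -0.9923]
0.054 [ 93.4196   0.5276   0.3895 120.    ] [108.5419   0.5275   0.3895 120.    ]
0.057 [ 91.3824   0.5277   0.3898 120.    ] [105.7272   0.5275   0.39   120.    ]
0.06 [ 70.3283   0.5277   0.3898 120.    ] [ 85.6186   0.528    0.39   120.    ]
[ 74.9453   0.529    0.3907 120.    ] [ 87.0859   0.529    0.3905 120.    ]
```

Call:
send_rows --motion '[{"dp": [0,0,0.001],"dr": [0,0,0],"hand": 1},{"dp": [0,0,0],"dr": [0,0,0],"hand": 1}]'

```text
time_s: 37.65
ee_pos: [0.4973, 0.3362, 0.0531]
eef_rot: [[0.498, 0.867, 0.024], [0.866, -0.498, 0.041], [0.047, 0.0, -0.999]]
ft_force: [0.1, 0.8, 1.2]
width: 0.01
grasp_force: 56.0
```

Call:
send_rows --motion '[{"dp": [0,0,0.001],"dr": [0,0,0],"hand": 1},{"dp": [0,0,0],"dr": [0,0,0],"hand": 1}]'

```text
time_s: 37.85
ee_pos: [0.4973, 0.3361, 0.0523]
eef_rot: [[0.498, 0.867, 0.023], [0.866, -0.498, 0.041], [0.047, 0.0, -0.999]]
ft_force: [-1.1, -1.5, 3.2]
width: 0.0101
grasp_force: 55.7
```

Contact with the floor. I'll release and lift straight up.

Call:
send_rows --motion '[{"dp": [0,0,0],"dr": [0,0,0],"hand": 0.7},{"dp": [0,0,0],"dr": [0,0,0],"hand": 0.3},{"dp": [0,0,0],"dr": [0,0,0],"hand": 0.25},{"dp": [0,0,0],"dr": [0,0,0],"hand": 0.25},{"dp": [0,0,0],"dr": [0,0,0],"hand": 0.25},{"dp": [0,0,0],"dr": [0,0,0],"hand": 0.25}]'

```text
time_s: 38.45
ee_pos: [0.4973, 0.3364, 0.0522]
eef_rot: [[0.498, 0.867, 0.024], [0.866, -0.498, 0.041], [0.047, 0.0, -0.999]]
ft_force: [-0.1, -0.4, -0.0]
width: 0.033
grasp_force: 0.0
```

Call:
send_rows --motion '[{"dp": [0.0005,0,-0.01],"dr": [0,0,0],"hand": 0.25},{"dp": [0.0015,0,-0.03],"dr": [0,0,0],"hand": 0.25},{"dp": [0.0025,0,-0.05],"dr": [0,0,0],"hand": 0.25},{"dp": [0.003,0,-0.06],"dr": [0,0,0],"hand": 0.25},{"dp": [0.003,0,-0.06],"dr": [0,-0.03,0],"hand": 0.25},{"dp": [0,0,-0.05],"dr": [0,0,0],"hand": 0.25},{"dp": [0,0,0],"dr": [0,0,0],"hand": 0.25},{"dp": [0,0,0],"dr": [0,0,0],"hand": 0.25},{"dp": [0,0,0],"dr": [0,0,0],"hand": 0.25}]'

```text
time_s: 39.35
ee_pos: [0.4966, 0.3361, 0.2594]
eef_rot: [[0.498, 0.867, -0.002], [0.867, -0.498, -0.001], [-0.002, -0.001, -1.0]]
ft_force: [-0.1, 0.1, -0.2]
width: 0.033
grasp_force: 0.0
```

```bash
python3 - 2>/dev/null <<'E'
from h import *
snap('w17');s=r.state();print(s['ee_pos'],s['grasp_force'])
for nm,R,z in(('full',.047,.042),('half',.033,.047),('q',.0227,.052),('e',.0162,.057)):
    for dz in(-.004,0,.004,.008):print(nm,dz,ringfit('w17',R,z+dz,(.529,.390))[0])
C=load('w17');C2=load('w4')
# bottle still standing: compare side/scene patches with the first pictures
for n,(x0,x1,y0,y1) in(('scene',(228,258,230,278)),('side',(388,412,180,222))):
    a=cv2.imread(f'pics/{n}0.png');b=r.capture(n)[:,:,::-1]
    print(n,'bottle',np.abs(a[y0:y1,x0:x1].astype(int)-b[y0:y1,x0:x1]).mean().round(1))
E
```

```text
[0.4965 0.3361 0.259 ] 0.0
full -0.004 [ 50.8176   0.5297   0.3905 120.    ]
full 0 [ 51.2966   0.5297   0.3906 120.    ]
full 0.004 [ 35.1963   0.5297   0.3905 120.    ]
full 0.008 [ 19.5163   0.5291   0.3896 120.    ]
half -0.004 [ 47.6644   0.529    0.3907 120.    ]
half 0 [ 48.0736   0.5292   0.3906 120.    ]
half 0.004 [ 41.4391   0.5292   0.3905 120.    ]
half 0.008 [ 31.5747   0.5294   0.39   120.    ]
q -0.004 [ 48.5057   0.5277   0.3898 120.    ]
q 0 [ 49.1262   0.5277   0.3898 120.    ]
q 0.004 [ 45.8954   0.5277   0.3898 120.    ]
q 0.008 [ 39.8545   0.5277   0.3898 120.    ]
e -0.004 [ 54.0934   0.5292   0.392  120.    ]
e 0 [ 52.2894   0.5293   0.3921 120.    ]
e 0.004 [ 48.2421   0.5293   0.3921 120.    ]
e 0.008 [ 42.5815   0.5293   0.3921 120.    ]
scene bottle 1.9
side bottle 4.2
```

All rims sit at their seated heights, concentric within 3 mm, the bottle is unchanged, and the robot is clear. I'll hand in.

```bash
python3 -c "
from plant import r
print(r.sign_off())"
```

```text
the job is handed in; nothing more can be done
None
```

I handed the job in after about 39 s of robot time, with no verdict shown: the egg lies in the empty hollow, the three smaller cups are nested in the largest with rims at seated height and centres within 3 mm, and the vanilla bottle is standing.

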